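# Set up the coater: load two carriers and set the dial to the index tab

### The arm

A 7-joint arm with a two-finger parallel gripper is mounted at the origin on the work surface. World frame = base frame: x ahead of the robot, y to its left, z up, the work surface at z = 0. Lengths are in m, angles in rad, forces in N, time in s.
With the tool pointing down it reaches from about 0.35 to 0.775 m from the base axis. Payload 3.1 kg.
Tool frame: the origin (TCP) lies at the very end of the fingers, on their centre line; the grasp point (between the pads) lies 19 mm behind it; z points along the fingers, y is the line along which they close (so a half turn about z gives the same grasp; the last joint's range is limited). The gripper opens to 85 mm and grips with 20 to 120 N. Pads are 22 mm wide; open, the fingers measure 114 mm over their backs; the gripper's body (76 mm by 85 mm) begins 54 mm behind the grasp point. The pads swing forward as they close: fully open they stand 13 mm farther back than shut.
Start: joints at [-1.344, 0.311, 0.014, 1.512, -0.004, 1.319, -0.027], TCP at [0.146, 0.53, 0.201] pointing down, gripper open.
Joint ranges: [-2.7, 2.7], [-0.3, 1.91], [-1.27, 1.3], [0.12, 2.57], [-1.44, 4.58], [0.2, 2.03], [-3.05, 3.05]. Speed limits (rad/s): [2.79, 2.79, 3.14, 3.14, 3.14, 3.14, 3.14].

### API

Orientations are given as a unit quaternion [x, y, z, w].
In Python, from bench import monitor, optics, ctrl gives the robot as it stands.
- The arm moves only by the tool jog_arm, never from a script. Its argument "series" is one flat list of numbers, 6 for each row, row after row: the shift along the tool's x, y, z in m, then the turn, a rotation vector about the tool's x, y, z in degrees. A call has exactly 8 rows; each row shifts and turns the commanded pose from where the row before left it, along the tool's axes as they then stand; what a row does not reach is not made up. A row lasts 1/10 s, in which the tool goes at most 50 mm and 8.59 degrees, less where a joint would pass 70% of its speed; a pose out of reach is approached as far as the arm can. A call with a gripper value outside its range is refused whole. "fingers" is the opening, from 0 (shut) to 1 (fully open), set as the call begins (left out, the last holds). The fingers move at their own pace and stop on an object; "grip_force" is the grip in N (left out, the last holds). Time passes only in rows, so rows that do not move let the fingers close, or fill a call up. It gives the time, the measured TCP pose, the force, the opening and the grip force at its end, in the units of the state.
- monitor.get_obs(): the state, without advancing time (a new reading comes with each control period).
- optics.capture(name): name is "side" or "top"; returns (picture, depth): 420x560x3 uint8, red, green, blue; 420x560 float32, m along the optical axis (not along the pixel's ray), 0 where there is no reading.
- optics.camera_model(name): a dict with "fx", "fy", "cx", "cy" (pixels), "rvec" (rotation vector, rad) and "tvec" (3), from world to camera coordinates, as OpenCV has them. Camera axes: x right, y down, z forward; pixel columns grow to the right and rows downward; lengths in m; the calibration is good to about 2 mm. A picture is of the moment at which its call begins. camera_model takes no time and is no camera call.
- ctrl.finish_job(): hands the job in; it is judged then, once.
The state is a dict: "clock": time; "joint_positions": joint angles; "joint_vel": joint speeds; "tau": joint torques, N m; "eef_pos": TCP position; "tcp_rot": TCP orientation; "force": force on the tool from outside, world axes, zero at the start; "wrist_torque": the same for the moment, N m; "gripper_width": finger opening in m; "finger_force": force on a finger pad.
Only numpy, scipy, OpenCV 4.12 (cv2) and the standard library are available. Lean on these libraries where they do the work, as an engineer would, in place of code of your own. Each camera call takes 0.05 s, during which the arm holds its last target. There are 200 camera calls.

### The job

Set up the next coating run: lay exactly two of the three specimen carriers flat in the open loading tray without dropping them, leaving the third where it lies, and turn the big knob on the sloping console panel until its nose points squarely at the raised index tab on the ring around it. Do not shift the index ring or anything else on the bench.

Things in the scene. Friction and masses are not known exactly. Their poses are not given: they have to be found in the camera images.
- knob (a joint): angle (rad) of the big control knob on the console panel: 0 when its nose points straight up the slope, growing clockwise as seen facing the panel; end stops at -2.6 and 2.6 (the nose cannot pass the bottom). Stiff, about 0.12 N m: it stays where it is left
- knob_grip (a point): grip point on the knob axis, 34 mm above the panel, turning with the knob: x along the bar to the nose, z along the axis out of the panel (27 degrees from vertical, leaning to the robot). Black grip bar 64 mm long (x), 16 thick (y), 10 to 44 mm above the panel, on a grey skirt 74 mm across, 10 high. Narrow nose with white line at one end, 17 mm high, reaching 43 mm from the axis
- nose (a point): tip of the knob nose, 43 mm from the knob axis, 13 mm above the panel
- index (a point): the marked index: point just inside the middle of the inner end of the index tab, 44 mm from the knob axis, 13 mm above the panel; the nose tip comes within 1 mm of it when the knob points at the tab
- ring (a joint): angle (rad) of the flat aluminium index ring (120 mm across) under the knob, same axis, zero and sense as the knob: its one raised tab (14 mm long radially, 8 wide, 12 high, 46 to 60 mm from the axis) stands at this angle. Equal to the knob angle when the nose points at the tab
- console: cream control console, 240 mm deep (x), 280 mm wide (y), with a black panel that rises from 45 mm above the bench at its front edge to 142 mm, sloping 27 degrees; fixed. Origin: centre of its underside; the knob axis meets the panel 25 mm in front of the origin (-x), 93 mm above the bench
- tray: open aluminium loading tray, 140 (x) x 200 (y) mm outside, walls 5 mm thick and 22 mm high, floor 5 mm thick; inside 130 x 190 mm; fixed to the bench. Origin: centre of its underside, z up
- carrier_a: specimen carrier: flat aluminium plate 100 x 44 x 8 mm with a round 22 mm specimen disc near either end and an upright grip rib in the middle, 36 mm long along its x, 12 mm thick along its y, whose top is 38 mm above the underside. Origin: centre of the underside; x along the length, z up. About 150 g. Three identical ones lie on the bench
- carrier_b: specimen carrier: flat aluminium plate 100 x 44 x 8 mm with a round 22 mm specimen disc near either end and an upright grip rib in the middle, 36 mm long along its x, 12 mm thick along its y, whose top is 38 mm above the underside. Origin: centre of the underside; x along the length, z up. About 150 g. Three identical ones lie on the bench
- carrier_c: specimen carrier: flat aluminium plate 100 x 44 x 8 mm with a round 22 mm specimen disc near either end and an upright grip rib in the middle, 36 mm long along its x, 12 mm thick along its y, whose top is 38 mm above the underside. Origin: centre of the underside; x along the length, z up. About 150 g. Three identical ones lie on the bench
- mouse: cream computer mouse, 105 x 60 x 32 mm; not needed. Origin: centre of its underside
- solvent_bottle: amber glass bottle, 60 mm across, 130 mm tall; not needed. Origin: centre of its underside
- stub_jar: squat glass jar with cap, 60 mm across, 75 mm tall; not needed. Origin: centre of its underside
- dish: low round white dish, 70 mm across, 16 mm tall; not needed. Origin: centre of its underside
- screwdriver: screwdriver lying on its side, 190 mm long; not needed. Origin: centre of its underside as it lies
- slide_box: closed grey plastic box, 85 x 100 x 32 mm; not needed. Origin: centre of its underside
- spare_target: flat brass disc, 60 mm across, 12 mm thick; not needed. Origin: centre of its underside
Things that resemble listed ones, but are neither listed nor needed, are in the scene too. Leave any purple or red look-alike of the carrier_c alone.

How it is judged:
By the outcome, as a careful person would: the job done as asked, in the order asked, and still so for the second after the job is handed in, with the robot touching nothing.
It also fails if it takes over 67 s, if anything falls off the work surface, if the arm or the gripper's body presses on something with over 40 N, if the wrist force passes 120 N, or if a joint passes its speed limit or range.

## Working session

There is one attempt and no reset: what is moved stays moved. The work goes in short steps, Python scripts to look and compute and a tool call to move; the robot and the scene stay as the last step left them, time stands still between calls to the robot, and variables do not carry over. Pictures are saved under pics/ and viewed, at most 10 in all, crops included, and the job is handed in when it is done.

Besides the shell and the picture viewer there is one more tool, called after "Emit:" by a JSON object that holds its "fn" and its "kwargs", one argument or row to a line. jog_arm: Moves the arm, as the interface text tells. Its arguments: {"type":"object","properties":{"series":{"type":"array","items":{"type":"number"}},"fingers":{"type":"number"},"grip_force":{"type":"number"}},"required":["series"]}

```bash
ls; mkdir -p pics
python3 - <<'E'
from bench import monitor, optics, ctrl
import cv2,numpy as np
o=monitor.get_obs();print({k:np.round(v,3).tolist() for k,v in o.items()})
for n in("side","top"):
    p,d=optics.capture(n);cv2.imwrite(f"pics/{n}0.png",p[...,::-1]);np.savez(f"{n}0.npz",p=p,d=d)
    m=optics.camera_model(n);print(n,m,(d>0).mean())
E
```

```text
pics
{'clock': 0.0, 'joint_positions': [-1.344, 0.312, 0.014, 1.513, -0.004, 1.319, -0.027], 'joint_vel': [0.001, 0.0, -0.001, -0.001, 0.0, -0.0, -0.001], 'tau': [0.0, -37.992, 0.146, -23.059, 0.012, 0.014, 0.0], 'eef_pos': [0.146, 0.529, 0.2], 'tcp_rot': [0.134, 0.991, -0.001, -0.0], 'force': [-0.388, -0.196, -0.717], 'wrist_torque': [0.016, 0.044, -0.027], 'finger_force': 0.0, 'gripper_width': 0.086}
side {'fx': 404.731614749339, 'fy': 404.731614749339, 'cx': 279.88766289701346, 'cy': 210.9346675815281, 'rvec': array([ 0.03174927, -2.8067001 ,  1.35878283]), 'tvec': array([0.50646938, 0.10236382, 1.34003956])} 0.996062925170068
top {'fx': 441.8223109536727, 'fy': 441.8223109536727, 'cx': 277.7669850915554, 'cy': 205.46922518406163, 'rvec': array([ 2.18193621, -2.14881345,  0.14332841]), 'tvec': array([-0.01561818,  0.52028344,  1.27329276])} 0.9959353741496598
```

View pics/top0.png

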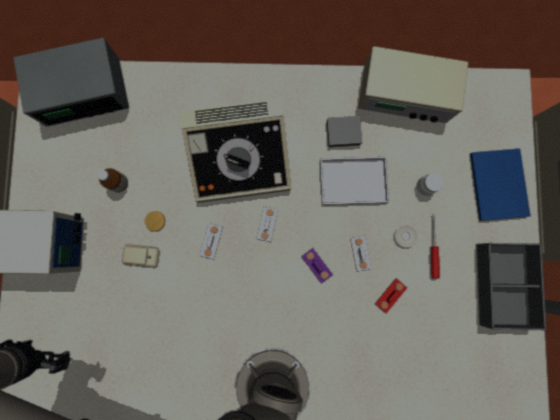

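View pics/side0.png

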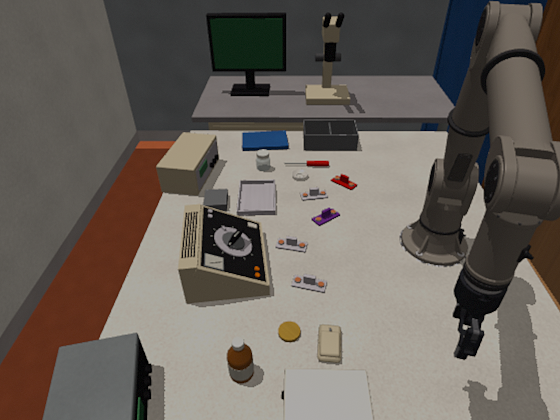

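The top view shows the carriers at about (211,241), (267,224) and (361,253), the tray at (353,181) and the knob at (238,158). The purple (317,265) and red (391,295) pieces are look-alikes. The side view agrees with this.

```bash
cat > h.py <<'E'
import cv2,numpy as np
from scipy.spatial.transform import Rotation as R
from bench import optics
def cam(n):
    m=optics.camera_model(n);A=R.from_rotvec(m['rvec']).as_matrix();return m,A,np.array(m['tvec'])
def ray(n,uv):
    m,A,t=cam(n);uv=np.atleast_2d(uv).astype(float)
    d=np.c_[(uv[:,0]-m['cx'])/m['fx'],(uv[:,1]-m['cy'])/m['fy'],np.ones(len(uv))]@A
    return -A.T@t,d
def onz(n,uv,z):
    c,d=ray(n,uv);return c+d*((z-c[2])/d[:,2])[:,None]
def onplane(n,uv,p,nn):
    c,d=ray(n,uv);return c+d*(((p-c)@nn)/(d@nn))[:,None]
def cloud(n,D):
    v,u=np.mgrid[:D.shape[0],:D.shape[1]];c,d=ray(n,np.c_[u.ravel(),v.ravel()])
    return (c+d*D.ravel()[:,None]).reshape(*D.shape,3)
def proj(n,P):
    m,A,t=cam(n);q=np.atleast_2d(P)@A.T+t
    return np.c_[q[:,0]/q[:,2]*m['fx']+m['cx'],q[:,1]/q[:,2]*m['fy']+m['cy']]
E
python3 - <<'E'
from h import *
for n in("top","side"):
    f=np.load(n+"0.npz");P=cloud(n,f['d']);z=P[...,2]
    S={'A':(211,241),'B':(267,224),'C':(361,253),'tray':(353,181)} if n=="top" else {'A':(309,283),'B':(291,243),'C':(314,194),'tray':(258,196)}
    for k,(u,v) in S.items():
        w=45 if k=='tray' else 22
        s=np.s_[v-w:v+w,u-w:u+w];h=z[s]
        b=np.median(h[np.abs(h)<.02]) if k!='tray' else 0
        lo,hi=((.004,.06) if k!='tray' else (.015,.03))
        M=(h>lo)&(h<hi)
        nl,L,st,ce=cv2.connectedComponentsWithStats(M.astype(np.uint8))
        j=1+np.argmax(st[1:,4]);Q=P[s][L==j]
        r=cv2.minAreaRect(Q[:,:2].astype(np.float32)*1000)
        print(n,k,'bench',round(float(b),4),len(Q),'zrange',Q[:,2].min().round(3),np.median(Q[:,2]).round(3),Q[:,2].max().round(3),np.round(r[0],1),np.round(r[1],1),round(r[2],1))
        if k!='tray':
            T=Q[Q[:,2]>.03];
            if len(T)>4: print('   rib',len(T),T.mean(0).round(4),cv2.minAreaRect(T[:,:2].astype(np.float32)*1000))
f=np.load("top0.npz")['p'][...,::-1]
a=cv2.resize(f[110:210,180:295],None,fx=5,fy=5,interpolation=cv2.INTER_CUBIC)
cv2.imwrite("pics/knob0.png",a)
b=cv2.resize(f[195:285,185:385],None,fx=4,fy=4,interpolation=cv2.INTER_CUBIC)
cv2.imwrite("pics/car0.png",b)
E
```

```text
top A bench 0.003 536 zrange 0.004 0.011 0.045 [416.9 190.4] [ 63.3 115.5] 78.0
   rib 55 [0.4142 0.1898 0.0388] ((414.59185791015625, 189.5421600341797), (12.483094215393066, 35.09331130981445), 77.62743377685547)
top B bench 0.0029 524 zrange 0.004 0.011 0.045 [471.6  28.9] [ 64.2 110.9] 72.5
   rib 52 [0.4677 0.0244 0.0393] ((468.1064453125, 24.505615234375), (12.012223243713379, 36.07470703125), 79.78639221191406)
top C bench 0.0026 523 zrange 0.004 0.011 0.047 [ 391.6 -250.9] [120.2  59.3] 12.6
   rib 59 [ 0.3847 -0.2545  0.0392] ((384.811279296875, -255.2943572998047), (35.647518157958984, 12.714649200439453), 10.43147087097168)
top tray bench 0.0 441 zrange 0.015 0.022 0.03 [ 602.5 -235.3] [141.6 201.4] 2.5
side A bench 0.0003 428 zrange 0.004 0.009 0.04 [416.3 190.9] [47.1 99.4] 77.2
   rib 57 [0.4167 0.1922 0.0361] ((416.56121826171875, 190.99136352539062), (14.203388214111328, 35.789310455322266), 73.3643569946289)
side B bench -0.0 319 zrange 0.004 0.01 0.041 [470.3  25.6] [46.3 99.9] 77.9
   rib 42 [0.4695 0.0272 0.0362] ((469.4461669921875, 26.321853637695312), (13.586305618286133, 33.101287841796875), 85.86361694335938)
side C bench 0.0001 222 zrange 0.004 0.01 0.041 [ 385.5 -252. ] [98.9 48.3] 10.8
   rib 32 [ 0.387  -0.2525  0.0357] ((386.48699951171875, -252.79080200195312), (34.50122833251953, 13.913749694824219), 1.018004059791565)
side tray bench 0.0 243 zrange 0.015 0.02 0.026 [ 604.9 -235.8] [139.  208.9] 2.3
```

View pics/knob0.png

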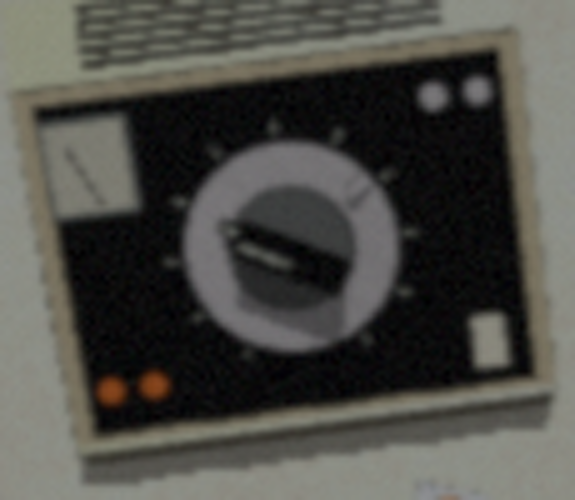

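View pics/car0.png

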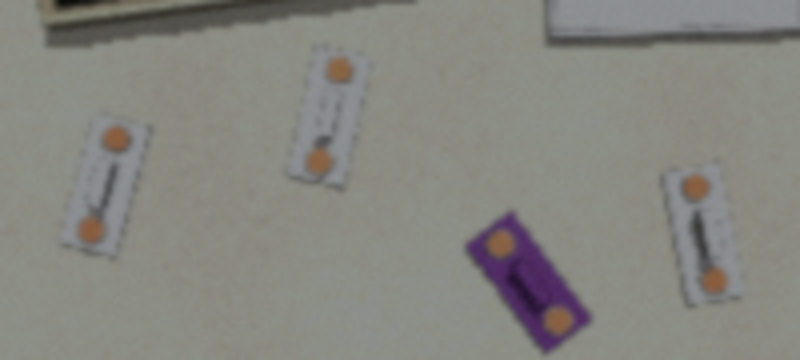

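```bash
cat > knob.py <<'E'
from h import *
import sys
def frames(N=6):
    out={}
    for n in("top","side"):
        I=[];D=[]
        for _ in range(N):
            p,d=optics.capture(n);I.append(p.astype(float));D.append(np.where(d>0,d,np.nan))
        out[n]=(np.mean(I,0),np.nanmedian(D,0))
    return out
E
python3 - <<'E'
from knob import *
F=frames();np.savez("F.npz",**{n+k:F[n][i] for n in F for i,k in((0,'p'),(1,'d'))})
for n in F:
    p,D=F[n];P=cloud(n,D);hsv=cv2.cvtColor(p.astype(np.uint8),cv2.COLOR_RGB2HSV)
    # orange discs on carriers
    M=cv2.inRange(hsv,(3,80,60),(22,255,255))
    k,L,st,ce=cv2.connectedComponentsWithStats(M)
    for j in range(1,k):
        if st[j,4]>8:
            q=onz(n,ce[j],.0095)[0]
            if .3<q[0]<.55 and -.4<q[1]<.25: print(n,'disc',st[j,4],q[:2].round(4))
    # panel: dark pixels near the console
    c=np.array((238,158)) if n=="top" else np.array((233,241))
    s=np.s_[c[1]-60:c[1]+60,c[0]-65:c[0]+65]
    Q=P[s].reshape(-1,3);val=hsv[s][...,2].ravel()
    ok=(val<60)&(Q[:,2]>.04)&(Q[:,2]<.16)&(np.hypot(Q[:,0]-.62,Q[:,1]-.11)<.2)&(np.hypot(Q[:,0]-.62,Q[:,1]-.11)>.075)
    Q=Q[ok]
    for _ in range(5):
        m=Q.mean(0);nn=np.linalg.svd(Q-m,full_matrices=False)[2][2];nn*=np.sign(nn[2]);r=(Q-m)@nn;Q=Q[abs(r)<max(.002,2*r.std())]
    r=cv2.minAreaRect(((Q-m)@np.c_[np.cross([0,1,0],nn),[0,1,0]]).astype(np.float32)*1000)
    print(n,'panel',len(Q),m.round(4),nn.round(4),'tilt',np.degrees(np.arccos(nn[2])).round(2),'yaw',np.degrees(np.arctan2(nn[1],nn[0])).round(2),r, 'rms',((Q-m)@nn).std())
E
```

```text
top disc 22 [0.503  0.0166]
top disc 23 [0.4489 0.1822]
top disc 26 [0.4346 0.0309]
top disc 24 [ 0.4188 -0.2501]
top disc 23 [0.3811 0.1989]
top disc 27 [ 0.375  -0.1049]
top disc 26 [ 0.351  -0.2629]
top disc 25 [ 0.3193 -0.1476]
top panel 2917 [0.6602 0.0984 0.1025] [-0.4486 -0.0698  0.891 ] tilt 27.0 yaw -171.16 ((-17.64722442626953, 9.633529663085938), (191.2917938232422, 256.9144287109375), 7.660130023956299) rms 0.0009260716761036898
side disc 11 [ 0.3505 -0.2631]
side disc 10 [ 0.4198 -0.2503]
side disc 16 [ 0.3195 -0.1466]
side disc 16 [ 0.3751 -0.105 ]
side disc 18 [0.5032 0.0164]
side disc 20 [0.435  0.0298]
side disc 25 [0.4491 0.1804]
side disc 25 [0.3813 0.1976]
side panel 1662 [0.6568 0.1192 0.0994] [-0.4496 -0.0681  0.8906] tilt 27.05 yaw -171.39 ((-4.2279052734375, -8.440719604492188), (212.53097534179688, 257.72808837890625), 7.78638219833374) rms 0.0006755776363889522
```

```bash
cat >> knob.py <<'E'
nn=np.array([-.4492,-.0688,0]);nn=nn/np.linalg.norm(nn)*np.sin(np.radians(27));nn[2]=np.cos(np.radians(27))
P0=np.array([.6568,.1192,.0994])
up=np.array([0,0,1])-nn[2]*nn;up/=np.linalg.norm(up)   # up the slope
rt=np.cross(up,nn)                                     # right as seen facing panel (clockwise from up)
def rectify(n,p,h,C,half=.07,s=.0005):
    """picture resampled on the plane h above the panel; columns=right, rows=down slope"""
    N=int(half/s);g=(np.arange(-N,N+1))*s
    X,Y=np.meshgrid(g,-g);W=C+h*nn+X[...,None]*rt+Y[...,None]*up
    uv=proj(n,W.reshape(-1,3)).astype(np.float32).reshape(*X.shape,2)
    return cv2.remap(p.astype(np.float32),uv[...,0],uv[...,1],cv2.INTER_CUBIC)
E
python3 - <<'E'
from knob import *
f=np.load("F.npz");tiles=[]
cc={}
for n in("top","side"):
    p=f[n+'p'];g=p.mean(2).astype(np.float32)
    C0=onplane(n,(238,158) if n=="top" else (233,241),P0,nn)[0]
    r=rectify(n,g,.003,C0,.085)
    # ring outer edge: radial scan for strongest fall
    N=r.shape[0]//2;c=np.array([N,N],float)
    for it in range(6):
        pol=cv2.warpPolar(r,(170,360),tuple(c),170,cv2.WARP_POLAR_LINEAR)
        gr=-np.gradient(cv2.GaussianBlur(pol,(7,1),0),axis=1)[:,105:135]
        ra=105+gr.argmax(1);th=np.radians(np.arange(360));ok=gr.max(1)>np.median(gr.max(1))*.6
        pts=np.c_[c[0]+ra*np.cos(th),c[1]+ra*np.sin(th)][ok]
        A=np.c_[2*pts,np.ones(len(pts))];x=np.linalg.lstsq(A,(pts**2).sum(1),rcond=None)[0];c=x[:2];R_=np.sqrt(x[2]+c@c)
    C=C0+((c[0]-N)*rt-(c[1]-N)*up)*.0005
    cc[n]=C;print(n,'axis',C.round(4),'R',R_*.0005,ok.sum())
    for h in(.013,.017): 
        t=rectify(n,p,h,C);t=cv2.resize(np.clip(t*1.5,0,255),(390,290) if 0 else (290,290));tiles.append(t)
    # height map above panel from depth
    D=f[n+'d'];Q=cloud(n,D)
    off=.003 if n=="top" else 0
    Q=Q.reshape(-1,3)-C;h=Q@nn-off*nn[2];a=Q@rt;b=Q@up;rad=np.hypot(a,b)
    m=(rad>.043)&(rad<.063)&(h>.007)&(h<.02)
    print(n,'tab pts',m.sum(),np.degrees(np.arctan2(a[m],b[m])).round(1)[:40],h[m].round(4)[:40])
    m=(rad<.036)&(h>.038)&(h<.05)
    q=np.c_[a,b][m];v=np.linalg.svd(q-q.mean(0))[2][0];print(n,'bar',m.sum(),q.mean(0).round(4),'ang',np.degrees(np.arctan2(v[0],v[1])).round(1),h[m].mean())
cv2.imwrite("pics/rect.png",np.vstack([np.hstack(tiles[:2]),np.hstack(tiles[2:])])[...,::-1])
np.save("axis.npy",[cc['top'],cc['side']])
E
```

```text
top axis [0.6447 0.1084 0.0925] R 0.060944586289157415 360
top tab pts 20 [ 47.1  49.1  48.2  50.3  47.9  50.1  52.1  54.1  47.5  50.   51.8  54.3
  49.5  51.9  54.3  54.5 -62.4 -63.9  88.8 128.8] [0.0075 0.0079 0.012  0.0117 0.0118 0.0123 0.0124 0.0124 0.0122 0.0115
 0.0142 0.0119 0.0132 0.0134 0.0127 0.0122 0.012  0.0185 0.0073 0.0074]
top bar 137 [-0.0003  0.0019] ang 118.9 0.043396754672611663
side axis [0.645  0.1086 0.0926] R 0.06175143494631799 324
side tab pts 17 [ 54.8  50.9  49.6  52.4  55.6  49.5  48.9  52.2  56.6  47.7  47.7  50.
  54.8  50.7 -55.8 -59.  -61.2] [0.0123 0.0072 0.0114 0.0118 0.0122 0.0087 0.0121 0.0124 0.0119 0.0074
 0.0103 0.0114 0.0109 0.0082 0.0155 0.017  0.0151]
side bar 73 [-0.0043  0.0027] ang -60.3 0.043382507391067686[ WARN:0@0.782] global loadsave.cpp:1063 imwrite_ Unsupported depth image for selected encoder is fallbacked to CV_8U.
```

View pics/rect.png

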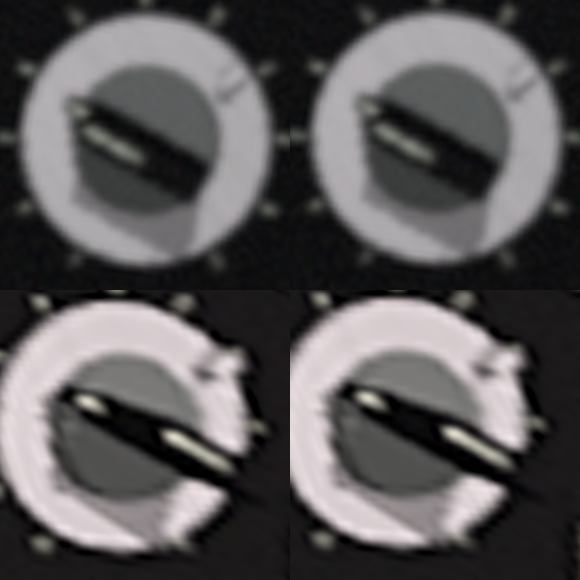

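The knob axis comes out at (0.645, 0.1085, 0.0925) in both views, with the nose at about -61° and the tab at about +51°. I'll put B and C in the tray and leave A. Next I plan the moves.

```bash
cat > plan.py <<'E'
import numpy as np,sys
from scipy.spatial.transform import Rotation as R, Slerp
from bench import monitor
def down(yaw):  # tool z down, tool y along world direction yaw (deg)
    y=np.array([np.cos(np.radians(yaw)),np.sin(np.radians(yaw)),0]);z=np.array([0,0,-1.]);return R.from_matrix(np.c_[np.cross(y,z),y,z])
def rows(p0,R0,p1,R1,n):
    dv=(R0.inv()*R1).as_rotvec(degrees=True);a=np.linalg.norm(dv)
    k=R0;p=p0.copy();out=[]
    for i in range(n):
        tgt=p0+(p1-p0)*(i+1)/n;d=np.round(k.inv().apply(tgt-p),3);w=np.round(dv/n,1)
        out+=list(d)+list(w);p=p+k.apply(d);k=k*R.from_rotvec(w,degrees=True)
    print('[' + ','.join('%g'%(v+0) for v in out)+']','end err mm',np.round((p1-p)*1e3,1),'deg',np.round((k.inv()*R1).as_rotvec(degrees=True),1),'per row',round(a/n,1),np.linalg.norm(p1-p0)/n)
    return p,k
def cur():
    o=monitor.get_obs();print('q',np.round(o['joint_positions'],2),'t',o['clock'],'w',o['gripper_width'],'F',np.round(o['force'],1));return np.array(o['eef_pos']),R.from_quat(o['tcp_rot'])
E
python3 - <<'E'
from plan import *
p,k=cur();print(k.as_matrix().round(3))
print('pure turn+shift to above B')
p,k=rows(p,k,np.array([.469,.0234,.15]),down(78.6),24)
E
```

```text
q [-1.34  0.31  0.01  1.51 -0.    1.32 -0.03] t 0.7 w 0.08541510265531084 F [0.1 0.3 0.2]
[[-0.964  0.265  0.   ]
 [ 0.265  0.964  0.   ]
 [-0.     0.    -1.   ]]
pure turn+shift to above B
[-0.019,-0.017,0.002,0,0,-0.2,-0.018,-0.017,0.002,0,0,-0.2,-0.019,-0.017,0.002,0,0,-0.2,-0.018,-0.017,0.002,0,0,-0.2,-0.018,-0.017,0.003,0,0,-0.2,-0.019,-0.017,0.002,0,0,-0.2,-0.018,-0.017,0.002,0,0,-0.2,-0.018,-0.017,0.002,0,0,-0.2,-0.018,-0.017,0.002,0,0,-0.2,-0.018,-0.018,0.002,0,0,-0.2,-0.018,-0.017,0.002,0,0,-0.2,-0.018,-0.018,0.002,0,0,-0.2,-0.018,-0.017,0.002,0,0,-0.2,-0.018,-0.018,0.003,0,0,-0.2,-0.017,-0.018,0.002,0,0,-0.2,-0.018,-0.017,0.002,0,0,-0.2,-0.018,-0.018,0.002,0,0,-0.2,-0.017,-0.018,0.002,0,0,-0.2,-0.018,-0.018,0.002,0,0,-0.2,-0.017,-0.018,0.002,0,0,-0.2,-0.018,-0.018,0.002,0,0,-0.2,-0.017,-0.018,0.002,0,0,-0.2,-0.017,-0.018,0.003,0,0,-0.2,-0.017,-0.018,0.002,0,0,-0.2] end err mm [ 0.2 -0.5  0.3] deg [0.  0.  0.8] per row 0.2 0.025132379048488068
```

Emit:
{"fn": "jog_arm", "kwargs": {
  "series": [-0.028,-0.025,0.003,0,0,0,-0.028,-0.025,0.003,0,0,0,-0.028,-0.025,0.003,0,0,0,-0.028,-0.025,0.003,0,0,0,-0.028,-0.025,0.003,0,0,0,-0.028,-0.025,0.003,0,0,0,-0.028,-0.025,0.003,0,0,0,-0.028,-0.025,0.003,0,0,0],
  "fingers": 0.5,
  "grip_force": 50
}}

```text
clock: 1.5
eef_pos: [0.3096, 0.2767, 0.1769]
tcp_rot: [0.134, 0.991, 0.0, 0.0]
force: [1.4, 0.3, -0.8]
gripper_width: 0.0425
finger_force: 0.0
```

Emit:
{"fn": "jog_arm", "kwargs": {
  "series": [-0.028,-0.025,0.003,0,0,0,-0.028,-0.025,0.003,0,0,0,-0.028,-0.025,0.003,0,0,0,-0.028,-0.025,0.003,0,0,0,-0.028,-0.025,0.003,0,0,0,-0.028,-0.025,0.003,0,0,0,-0.028,-0.025,0.003,0,0,-4,0,0,0,0,0,0]
}}

```text
clock: 2.3
eef_pos: [0.4538, 0.0509, 0.156]
tcp_rot: [0.104, 0.995, -0.002, 0.001]
force: [-1.0, 0.5, 0.7]
gripper_width: 0.0425
finger_force: 0.0
```

Run:
```python
from plan import *
p,k=cur();print(p)
p,k=rows(p,k,np.array([.469,.0234,.06]),down(78.6),4)
p,k=rows(p,k,np.array([.469,.0234,.013]),down(78.6),3)
```

```text
q [-0.6   0.16  0.51  1.84 -0.08  1.16  1.3 ] t 2.3 w 0.042479266936394824 F [-1.   0.5  0.7]
[0.45381701 0.05091028 0.15599224]
[-0.005,-0.006,0.024,0,0,-0.1,-0.005,-0.006,0.024,0,0,-0.1,-0.005,-0.006,0.024,0,0,-0.1,-0.005,-0.006,0.024,0,0,-0.1] end err mm [ 0.3  0.4 -0.1] deg [-0.2  0.2 -0.1] per row 0.1 0.02525105006578882
[0,0,0.016,-0.1,0.1,0,0,0,0.015,-0.1,0.1,0,0,0.001,0.016,-0.1,0.1,0] end err mm [-0.  -0.5 -0.1] deg [ 0.1 -0.1 -0.1] per row 0.1 0.01571248020420889
```

Emit:
{"fn": "jog_arm", "kwargs": {
  "series": [-0.005,-0.006,0.02,0,0,0,-0.005,-0.006,0.02,0,0,0,-0.005,-0.006,0.02,0,0,0,-0.005,-0.006,0.02,0,0,0,0,0,0.016,0,0,0,0,0,0,0,0,0,0,0,0,0,0,0,0,0,0,0,0,0]
}}

```text
clock: 3.1
eef_pos: [0.4672, 0.0303, 0.0608]
tcp_rot: [0.099, 0.995, 0.0, 0.001]
force: [-0.6, 0.6, 0.0]
gripper_width: 0.0427
finger_force: 0.0
```

Run:
```python
from plan import *
p,k=cur();print(p)
p,k=rows(p,k,np.array([.469,.0234,.013]),down(78.6),4)
```

```text
q [-0.52  0.3   0.5   1.94 -0.18  0.94  1.44] t 3.1 w 0.04266701992431814 F [-0.6  0.6  0. ]
[0.46720303 0.03033074 0.06077756]
[-0.001,-0.002,0.012,0,0,0,-0.001,-0.001,0.012,0,0,0,0,-0.002,0.012,0,0,0,-0.001,-0.001,0.012,0,0,0] end err mm [-0.1 -0.5  0.2] deg [0.1 0.1 0. ] per row 0.0 0.012077766553647395
```

Emit:
{"fn": "jog_arm", "kwargs": {
  "series": [-0.003,-0.006,0,0,0,0,0,0,0.012,0,0,0,0,0,0.012,0,0,0,0,0,0.012,0,0,0,0,0,0.012,0,0,0,0,0,0,0,0,0,0,0,0,0,0,0,0,0,0,0,0,0]
}}

```text
clock: 3.9
eef_pos: [0.4685, 0.0232, 0.012]
tcp_rot: [0.099, 0.995, 0.0, 0.0]
force: [0.9, 0.4, -0.2]
gripper_width: 0.0428
finger_force: 0.0
```

Emit:
{"fn": "jog_arm", "kwargs": {
  "series": [0,0,0,0,0,0,0,0,0,0,0,0,0,0,0,0,0,0,0,0,0,0,0,0,0,0,0,0,0,0,0,0,0,0,0,0,0,0,0,0,0,0,0,0,0,0,0,0],
  "fingers": 0
}}

```text
clock: 4.7
eef_pos: [0.468, 0.0233, 0.0117]
tcp_rot: [0.099, 0.995, 0.0, -0.0]
force: [-0.3, 0.7, -0.1]
gripper_width: -0.0001
finger_force: 0.0
```

Run:
```python
from plan import *
p,k=cur();print(p)
g=p.copy();g[2]=.10;
p,k=rows(p,k,g,k,4)
print('to tray');p,k=rows(p,k,np.array([.602,-.1935,.10]),down(92.5),12)
```

```text
q [-0.48  0.38  0.48  1.99 -0.23  0.83  1.51] t 4.7 w -0.00013426749492328856 F [-0.3  0.7 -0.1]
[0.46802062 0.02328824 0.01168675]
[0,0,-0.022,0,0,0,0,0,-0.022,0,0,0,0,0,-0.022,0,0,0,0,0,-0.022,0,0,0] end err mm [-0.   0.   0.3] deg [0. 0. 0.] per row 0.0 0.022078312459220928
to tray
[-0.015,-0.016,0,0,0,-1.2,-0.014,-0.015,0,0,0,-1.2,-0.014,-0.016,0,0,0,-1.2,-0.013,-0.017,0,0,0,-1.2,-0.013,-0.016,0,0,0,-1.2,-0.013,-0.017,0,0,0,-1.2,-0.012,-0.018,0,0,0,-1.2,-0.013,-0.017,0,0,0,-1.2,-0.011,-0.018,0,0,0,-1.2,-0.012,-0.018,0,0,0,-1.2,-0.011,-0.018,0,0,0,-1.2,-0.01,-0.018,0,0,0,-1.2] end err mm [ 0.3 -0.3  0.3] deg [ 0.  -0.   0.5] per row 1.2 0.021237165565733847
```

Run:
```python
from h import *
p,d=optics.capture("side");q,_=optics.capture("top")
a=cv2.resize(p[150:290,200:400,::-1],None,fx=3,fy=3,interpolation=cv2.INTER_CUBIC)
b=cv2.resize(q[170:290,180:400,::-1],(600,327),interpolation=cv2.INTER_CUBIC)[:180]
cv2.imwrite("pics/m1.png",np.vstack([a,b]))
```

```text
(no output)
```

View pics/m1.png

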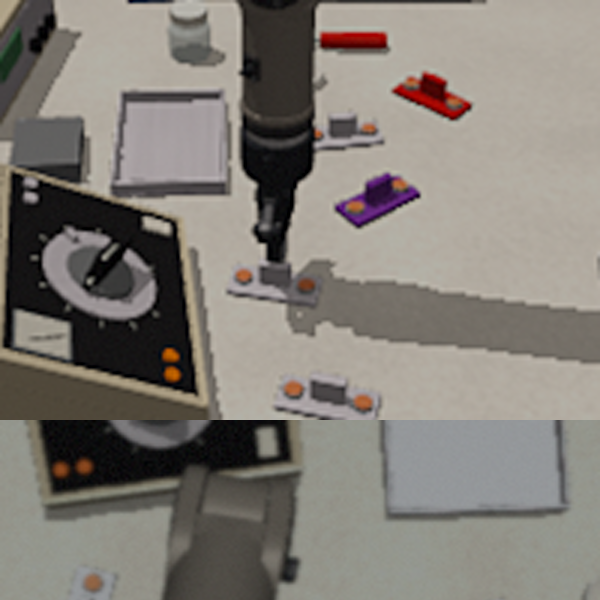

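Run:
```python
from knob import *
F=frames(2);n="side";p,D=F[n];P=cloud(n,D);hsv=cv2.cvtColor(p.astype(np.uint8),cv2.COLOR_RGB2HSV)
M=cv2.inRange(hsv,(3,80,60),(22,255,255));k,L,st,ce=cv2.connectedComponentsWithStats(M)
for j in range(1,k):
    q=onz(n,ce[j],.0095)[0]
    if st[j,4]>6 and .4<q[0]<.55 and -.1<q[1]<.1: print(ce[j],q[:2].round(4))
print('tcp',proj(n,[.468,.0233,.0117]),proj(n,[.468,.0233,.05]))
s=P[200:260,270:310].reshape(-1,3)
for lo,hi in((.025,.037),(.04,.05),(.05,.06),(.06,.07),(.07,.085)):
    m=(s[:,2]>lo)&(s[:,2]<hi)&(abs(s[:,1]-.02)<.08);q=s[m];print(lo,m.sum(),q.min(0).round(3),np.median(q,0).round(3),q.max(0).round(3))
```

```text
[280.88235294 241.41176471] [0.5029 0.0159]
[301.5 244.5] [0.435  0.0298]
tcp [[291.4318172  242.55187005]] [[291.50013186 233.80702102]]
0.025 34 [0.453 0.017 0.026] [0.471 0.029 0.031] [0.486 0.035 0.036]
0.04 8 [0.46  0.028 0.041] [0.468 0.031 0.047] [0.479 0.034 0.05 ]
0.05 14 [0.457 0.02  0.05 ] [0.468 0.034 0.055] [0.479 0.039 0.06 ]
0.06 17 [0.457 0.017 0.06 ] [0.47  0.036 0.063] [0.479 0.039 0.069]
0.07 9 [0.457 0.022 0.07 ] [0.47  0.035 0.072] [0.476 0.038 0.074]knob.py:9: RuntimeWarning: All-NaN slice encountered
  out[n]=(np.mean(I,0),np.nanmedian(D,0))
```

Run:
```python
from h import *
for n in("side","top"):
    D=np.load(n+"0.npz")['d'];P=cloud(n,D).reshape(-1,3)
    print(n,proj(n,[.146,.53,.2]),'cam',(-cam(n)[1].T@cam(n)[2]).round(2))
    m=(np.hypot(P[:,0]-.146,P[:,1]-.53)<.07)&(P[:,2]>.1)&(P[:,2]<.33);q=P[m]
    for z in np.arange(.19,.33,.01):
        w=q[(q[:,2]>=z)&(q[:,2]<z+.01)]
        if len(w):print(round(z,2),len(w),w[:,:2].min(0).round(3),w[:,:2].max(0).round(3))
```

```text
side [[452.42162585 348.18850835]] cam [0.47 1.   0.92]
0.24 30 [0.134 0.482] [0.17  0.582]
0.25 65 [0.136 0.48 ] [0.17  0.586]
0.26 60 [0.138 0.482] [0.17  0.587]
0.27 26 [0.138 0.481] [0.17  0.576]
0.28 20 [0.141 0.482] [0.173 0.583]
0.29 57 [0.153 0.563] [0.177 0.597]
0.3 64 [0.153 0.495] [0.176 0.599]
0.31 67 [0.138 0.515] [0.176 0.592]
0.32 94 [0.135 0.534] [0.176 0.599]
top [[ 57.79827186 345.00088864]] cam [0.36 0.01 1.33]
0.24 10 [0.14 0.48] [0.169 0.575]
0.25 17 [0.132 0.476] [0.168 0.572]
0.26 26 [0.134 0.473] [0.169 0.581]
0.27 18 [0.135 0.474] [0.169 0.576]
0.28 11 [0.138 0.475] [0.171 0.59 ]
0.29 44 [0.13  0.461] [0.175 0.592]
0.3 67 [0.12  0.461] [0.175 0.594]
0.31 66 [0.119 0.462] [0.174 0.589]
0.32 55 [0.119 0.46 ] [0.175 0.594]
```

Run:
```python
from h import *
a=cv2.imread("pics/side0.png")[270:370,420:530]
cv2.circle(a,tuple(np.round(proj("side",[.146,.53,.2])[0]-[420,270]).astype(int)),0,(0,255,0),-1)
cv2.circle(a,tuple(np.round(proj("side",[.146,.53,.22])[0]-[420,270]).astype(int)),0,(0,0,255),-1)
p,d=optics.capture("side");b=p[195:265,255:335,::-1].copy()
for z,c in((.0117,(0,255,0)),(.04,(0,0,255))):cv2.circle(b,tuple(np.round(proj("side",[.468,.0233,z])[0]-[255,195]).astype(int)),0,c,-1)
cv2.imwrite("pics/m2.png",np.hstack([cv2.resize(a,(440,400),interpolation=0),cv2.resize(b,(350,400)[:2] if 0 else (360,400),interpolation=0)]))
```

```text
(no output)
```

View pics/m2.png

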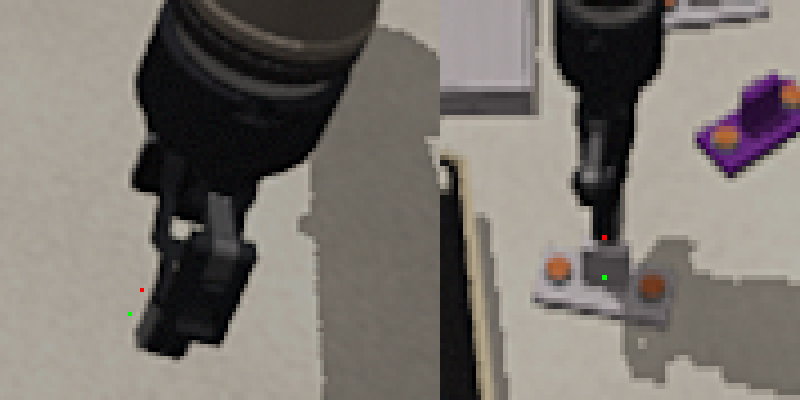

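The side view shows the fingertips ending above the rib: the real tip is about 28 mm short of the reported TCP along the tool. I'll lift and measure this offset properly.

Emit:
{"fn": "jog_arm", "kwargs": {
  "series": [0,0,-0.02,0,0,0,0,0,-0.02,0,0,0,0,0,-0.02,0,0,0,0,0,-0.02,0,0,0,0,0,-0.02,0,0,0,0,0,0,0,0,0,0,0,0,0,0,0,0,0,0,0,0,0],
  "fingers": 0.15
}}

```text
clock: 5.85
eef_pos: [0.467, 0.0233, 0.1106]
tcp_rot: [0.099, 0.995, -0.0, -0.001]
force: [-0.0, -0.1, -1.0]
gripper_width: 0.0129
finger_force: 0.0
```

Run:
```python
from knob import *
from plan import cur
p,k=cur();print(p.round(4))
F=frames(4)
np.savez("G.npz",sp=F['side'][0],tp=F['top'][0])
for n in F:
    I,D=F[n];P=cloud(n,D).reshape(-1,3)
    m=(np.hypot(P[:,0]-p[0],P[:,1]-p[1])<.05)&(P[:,2]>.08)&(P[:,2]<.25);q=P[m]
    for z in np.arange(.1,.25,.006):
        w=q[(q[:,2]>=z)&(q[:,2]<z+.006)]
        if len(w):print(n,round(z,3),len(w),w[:,:2].min(0).round(3),w[:,:2].max(0).round(3))
I=F['side'][0];u,v=proj('side',p)[0].round().astype(int)
print(u,v);print(I[v-25:v+15,u-5:u+6].mean(2).round().astype(int))
for z in(0,.02,.025,.03,.035):print(z,proj('side',p+[0,.0,z]).round(1),proj('side',p+[0,.02,z]).round(1))
```

```text
q [-0.53  0.24  0.52  1.88 -0.13  1.06  1.42] t 5.85 w 0.012949217973391734 F [-0.  -0.1 -1. ]
[0.467  0.0233 0.1106]
side 0.136 1 [0.473 0.036] [0.473 0.036]
side 0.142 9 [0.458 0.019] [0.479 0.039]
side 0.148 10 [0.458 0.019] [0.479 0.044]
side 0.154 11 [0.458 0.019] [0.479 0.043]
side 0.16 13 [0.458 0.019] [0.479 0.045]
side 0.166 13 [0.461 0.037] [0.479 0.045]
side 0.172 2 [0.461 0.039] [0.476 0.044]
side 0.178 2 [0.452 0.01 ] [0.458 0.027]
side 0.184 9 [0.455 0.02 ] [0.482 0.063]
side 0.19 17 [ 0.449 -0.003] [0.488 0.066]
side 0.196 6 [0.461 0.044] [0.488 0.066]
side 0.202 12 [0.452 0.016] [0.488 0.073]
side 0.208 19 [0.45  0.014] [0.488 0.072]
side 0.214 11 [0.45  0.016] [0.488 0.048]
side 0.22 10 [0.45  0.017] [0.488 0.052]
side 0.226 13 [0.45  0.018] [0.488 0.069]
side 0.232 15 [0.447 0.015] [0.491 0.07 ]
side 0.238 29 [0.447 0.017] [0.491 0.071]
side 0.244 32 [0.453 0.034] [0.491 0.069]
292 219
[[ 69 110 120  94  40   4  10  12  14   9   0]
 [ 86 115 121  85  22   6   9  10  12   4  40]
 [ 98 120 122  83  16   9  13  14  13   1  86]
 [ 81 102 106  69  16  19  19  16  11   1 
[... 1179 characters left out ...]

 [167 167 168 169 170 171 170 167 165 165 165]
 [166 166 167 167 168 170 169 167 167 167 164]
 [165 166 168 168 169 170 170 170 170 170 166]
 [167 169 171 170 168 168 168 168 167 167 166]
 [167 168 168 168 166 166 166 167 167 166 166]
 [167 167 166 165 166 167 168 168 168 167 165]
 [167 167 166 166 167 168 167 166 166 167 165]
 [167 167 167 167 168 169 168 166 166 166 166]
 [167 166 167 168 169 170 168 166 165 165 165]
 [167 165 166 167 169 170 168 166 166 166 166]
 [168 167 165 163 165 168 167 166 167 167 167]]
0 [[291.9 219.3]] [[291.9 223.4]]
0.02 [[292.  214.3]] [[291.9 218.4]]
0.025 [[292. 213.]] [[292.  217.1]]
0.03 [[292.  211.8]] [[292.  215.9]]
0.035 [[292.  210.5]] [[292.  214.6]]
```

Emit:
{"fn": "jog_arm", "kwargs": {
  "series": [-0.002,0,0,0,0,0,0,0,0.02,0,0,0,0,0,0.02,0,0,0,0,0,0.02,0,0,0,0,0,0.02,0,0,0,0,0,0.02,0,0,0,0,0,0,0,0,0,0,0,0,0,0,0],
  "fingers": 0.5
}}

```text
clock: 7.05
eef_pos: [0.4701, 0.0227, 0.0119]
tcp_rot: [0.099, 0.995, -0.0, -0.0]
force: [0.1, 0.3, -0.5]
gripper_width: 0.0426
finger_force: 0.0
```

Emit:
{"fn": "jog_arm", "kwargs": {
  "series": [0,0,0.005,0,0,0,0,0,0.005,0,0,0,0,0,0.005,0,0,0,0,0,0.005,0,0,0,0,0,0,0,0,0,0,0,0,0,0,0,0,0,0,0,0,0,0,0,0,0,0,0]
}}

```text
clock: 7.85
eef_pos: [0.4702, 0.0228, -0.0081]
tcp_rot: [0.099, 0.995, 0.0, 0.0]
force: [0.1, 0.4, -0.6]
gripper_width: 0.043
finger_force: 0.0
```

Emit:
{"fn": "jog_arm", "kwargs": {
  "series": [0,0,0.003,0,0,0,0,0,0.003,0,0,0,0,0,0,0,0,0,0,0,0,0,0,0,0,0,0,0,0,0,0,0,0,0,0,0,0,0,0,0,0,0,0,0,0,0,0,0]
}}

```text
clock: 8.65
eef_pos: [0.47, 0.0229, -0.0142]
tcp_rot: [0.099, 0.995, 0.0, 0.0]
force: [-0.2, 0.6, 0.4]
gripper_width: 0.043
finger_force: 0.0
```

Emit:
{"fn": "jog_arm", "kwargs": {
  "series": [0,0,0,0,0,0,0,0,0,0,0,0,0,0,0,0,0,0,0,0,0,0,0,0,0,0,0,0,0,0,0,0,0,0,0,0,0,0,0,0,0,0,0,0,0,0,0,0],
  "fingers": 0
}}

```text
clock: 9.45
eef_pos: [0.4702, 0.0229, -0.0141]
tcp_rot: [0.099, 0.995, 0.0, 0.0]
force: [0.7, 0.0, 2.7]
gripper_width: 0.011
finger_force: 50.8
```

Run:
```python
from plan import *
p,k=cur();print(p)
g=p.copy();g[2]=.08;
p,k=rows(p,k,g,k,4)
print('to tray');p,k=rows(p,k,np.array([.602,-.1935,.08]),down(92.5),12)
```

```text
q [-0.46  0.43  0.47  2.   -0.27  0.77  1.54] t 9.45 w 0.010960677023962796 F [0.7 0.  2.7]
[ 0.47023639  0.02288635 -0.01414768]
[0,0,-0.024,0,0,0,0,0,-0.023,0,0,0,0,0,-0.024,0,0,0,0,0,-0.023,0,0,0] end err mm [0.  0.  0.1] deg [0. 0. 0.] per row 0.0 0.023536919089483008
to tray
[-0.014,-0.016,0,0,0,-1.2,-0.014,-0.015,0,0,0,-1.2,-0.014,-0.016,0,0,0,-1.2,-0.013,-0.017,0,0,0,-1.2,-0.013,-0.016,0,0,0,-1.2,-0.013,-0.017,0,0,0,-1.2,-0.012,-0.018,0,0,0,-1.2,-0.012,-0.017,0,0,0,-1.2,-0.012,-0.018,0,0,0,-1.2,-0.011,-0.018,0,0,0,-1.2,-0.011,-0.018,0,0,0,-1.2,-0.01,-0.018,0,0,0,-1.2] end err mm [ 0.1 -0.1  0.1] deg [0.  0.  0.5] per row 1.2 0.021113517982155272
```

Emit:
{"fn": "jog_arm", "kwargs": {
  "series": [0,0,-0.012,0,0,0,0,0,-0.024,0,0,0,0,0,-0.024,0,0,0,0,0,-0.024,0,0,0,0,0,-0.01,0,0,0,-0.01,-0.011,0,0,0,-1.2,-0.014,-0.016,0,0,0,-1.2,-0.014,-0.016,0,0,0,-1.2]
}}

```text
clock: 10.25
eef_pos: [0.4993, -0.0261, 0.0793]
tcp_rot: [0.067, 0.998, 0.0, -0.001]
force: [0.9, 0.1, -1.2]
gripper_width: 0.0108
finger_force: 50.4
```

Emit:
{"fn": "jog_arm", "kwargs": {
  "series": [-0.013,-0.017,0,0,0,-1.2,-0.013,-0.017,0,0,0,-1.2,-0.013,-0.017,0,0,0,-1.2,-0.012,-0.018,0,0,0,-1.2,-0.012,-0.017,0,0,0,-1.2,-0.012,-0.018,0,0,0,-1.2,-0.011,-0.018,0,0,0,-1.2,-0.011,-0.018,0,0,0,-1.2]
}}

```text
clock: 11.05
eef_pos: [0.5873, -0.1724, 0.0787]
tcp_rot: [-0.016, 1.0, 0.0, -0.001]
force: [-0.1, 0.5, -1.3]
gripper_width: 0.0108
finger_force: 50.4
```

Run:
```python
from plan import *
p,k=cur();print(p)
p,k=rows(p,k,np.array([.603,-.1935,.07]),down(92.5),3)
```

```text
q [-0.07  0.56  0.49  1.52 -0.28  1.14  2.08] t 11.05 w 0.010759533626254486 F [-0.1  0.5 -1.3]
[ 0.58732304 -0.17242268  0.078666  ]
[-0.005,-0.007,0.003,0,0,-0.2,-0.005,-0.007,0.003,0,0,-0.2,-0.005,-0.008,0.003,0,0,-0.2] end err mm [-0.1  0.4  0.4] deg [ 0.  -0.1 -0.1] per row 0.2 0.009220267245699196
```

Emit:
{"fn": "jog_arm", "kwargs": {
  "series": [-0.005,-0.007,0,0,0,-0.2,-0.005,-0.007,0,0,0,-0.2,-0.005,-0.007,0,0,0,-0.2,0,0,0.02,0,0,0,0,0,0.02,0,0,0,0,0,0.02,0,0,0,0,0,0.01,0,0,0,0,0,0,0,0,0]
}}

```text
clock: 11.85
eef_pos: [0.6022, -0.1911, 0.0078]
tcp_rot: [-0.021, 1.0, 0.001, -0.002]
force: [-1.0, 0.5, -1.3]
gripper_width: 0.0107
finger_force: 50.3
```

Emit:
{"fn": "jog_arm", "kwargs": {
  "series": [0,0,0.004,0,0,0,0,0,0.004,0,0,0,0,0,0.003,0,0,0,0,0,0.002,0,0,0,0,0,0.002,0,0,0,0,0,0,0,0,0,0,0,0,0,0,0,0,0,0,0,0,0]
}}

```text
clock: 12.65
eef_pos: [0.6038, -0.1925, -0.0051]
tcp_rot: [-0.021, 1.0, -0.0, 0.0]
force: [0.5, 0.5, -2.3]
gripper_width: 0.0111
finger_force: 50.3
```

Emit:
{"fn": "jog_arm", "kwargs": {
  "series": [0,0,0.001,0,0,0,0,0,0.001,0,0,0,0,0,0.001,0,0,0,0,0,0.0005,0,0,0,0,0,0,0,0,0,0,0,0,0,0,0,0,0,0,0,0,0,0,0,0,0,0,0]
}}

```text
clock: 13.45
eef_pos: [0.6037, -0.1925, -0.0088]
tcp_rot: [-0.021, 1.0, -0.0, 0.0]
force: [0.4, -0.9, -1.1]
gripper_width: 0.0111
finger_force: 50.4
```

Emit:
{"fn": "jog_arm", "kwargs": {
  "series": [0,0,0.0005,0,0,0,0,0,0.0003,0,0,0,0,0,0,0,0,0,0,0,0,0,0,0,0,0,0,0,0,0,0,0,0,0,0,0,0,0,0,0,0,0,0,0,0,0,0,0]
}}

```text
clock: 14.25
eef_pos: [0.6038, -0.1925, -0.009]
tcp_rot: [-0.021, 1.0, 0.0, 0.0]
force: [-2.3, 1.2, 4.5]
gripper_width: 0.0112
finger_force: 51.2
```

Emit:
{"fn": "jog_arm", "kwargs": {
  "series": [0,0,0,0,0,0,0,0,0,0,0,0,0,0,0,0,0,0,0,0,0,0,0,0,0,0,0,0,0,0,0,0,0,0,0,0,0,0,0,0,0,0,0,0,0,0,0,0],
  "fingers": 0.45
}}

```text
clock: 15.05
eef_pos: [0.6037, -0.1925, -0.0096]
tcp_rot: [-0.021, 1.0, -0.0, 0.0]
force: [-0.9, -0.1, 0.0]
gripper_width: 0.0385
finger_force: 0.0
```

Emit:
{"fn": "jog_arm", "kwargs": {
  "series": [0,0,-0.008,0,0,0,0,0,-0.016,0,0,0,0,0,-0.02,0,0,0,0,0,-0.02,0,0,0,0,0,-0.015,0,0,0,0,0,0,0,0,0,0,0,0,0,0,0,0,0,0,0,0,0]
}}

```text
clock: 15.85
eef_pos: [0.6028, -0.192, 0.0683]
tcp_rot: [-0.021, 1.0, 0.0, -0.001]
force: [-0.8, 0.1, 0.3]
gripper_width: 0.0384
finger_force: 0.0
```

Run:
```python
from plan import *
p,k=cur();print(p)
rows(p,k,np.array([.385,-.2566,.068]),down(100.6),10)
```

```text
q [-0.03  0.61  0.49  1.46 -0.3   1.14  2.12] t 15.85 w 0.03842060548956886 F [-0.8  0.1  0.3]
[ 0.60275881 -0.19200305  0.06829951]
[0.022,-0.006,0,0,0,-0.8,0.022,-0.005,0,0,0,-0.8,0.022,-0.005,0,0,0,-0.8,0.023,-0.004,0,0,0,-0.8,0.022,-0.005,0,0,0,-0.8,0.022,-0.004,0,0,0,-0.8,0.023,-0.003,0,0,0,-0.8,0.022,-0.004,0.001,0,0,-0.8,0.023,-0.003,0,0,0,-0.8,0.022,-0.002,0,0,0,-0.8] end err mm [-0.  -0.5  0.3] deg [ 0.1 -0.1 -0.2] per row 0.8 0.02271381845568147
```

Emit:
{"fn": "jog_arm", "kwargs": {
  "series": [0.012,-0.003,0,0,0,-0.8,0.022,-0.005,0,0,0,-0.8,0.022,-0.005,0,0,0,-0.8,0.022,-0.005,0,0,0,-0.8,0.022,-0.004,0,0,0,-0.8,0.022,-0.004,0,0,0,-0.8,0.022,-0.004,0,0,0,-0.8,0.022,-0.004,0,0,0,-0.8]
}}

```text
clock: 16.65
eef_pos: [0.4397, -0.2415, 0.0683]
tcp_rot: [-0.077, 0.997, 0.001, -0.001]
force: [0.3, -0.6, 0.4]
gripper_width: 0.0383
finger_force: 0.0
```

Emit:
{"fn": "jog_arm", "kwargs": {
  "series": [0.022,-0.003,0,0,0,-0.8,0.022,-0.002,0,0,0,-0.8,0.012,-0.001,0,0,0,0,0,0,0,0,0,0,0,0,0,0,0,0,0,0,0,0,0,0,0,0,0,0,0,0,0,0,0,0,0,0]
}}

```text
clock: 17.45
eef_pos: [0.388, -0.2567, 0.0693]
tcp_rot: [-0.091, 0.996, -0.0, 0.0]
force: [-0.2, -1.0, 0.1]
gripper_width: 0.0382
finger_force: 0.0
```

Run:
```python
from plan import *
p,k=cur();print(p)
rows(p,k,np.array([.385,-.2566,p[2]]),down(100.6),1)
```

```text
q [ 0.1   0.29  0.54  1.94 -0.18  0.96  2.48] t 17.45 w 0.03824775192493685 F [-0.2 -1.   0.1]
[ 0.38798907 -0.2567242   0.06932775]
[0.003,0.001,0,0,0,-0.1] end err mm [ 0.1 -0.3  0. ] deg [-0.  0. -0.] per row 0.1 0.002991653535491282
```

Descend from 0.069 to -0.014 and close.

Emit:
{"fn": "jog_arm", "kwargs": {
  "series": [0.003,0.001,0,0,0,0,0,0,0.02,0,0,0,0,0,0.02,0,0,0,0,0,0.015,0,0,0,0,0,0.012,0,0,0,0,0,0.008,0,0,0,0,0,0.005,0,0,0,0,0,0.003,0,0,0]
}}

```text
clock: 18.25
eef_pos: [0.3843, -0.2567, -0.0137]
tcp_rot: [-0.091, 0.996, -0.0, 0.0]
force: [-0.1, -0.3, 0.1]
gripper_width: 0.0383
finger_force: 0.0
```

Emit:
{"fn": "jog_arm", "kwargs": {
  "series": [0,0,0,0,0,0,0,0,0,0,0,0,0,0,0,0,0,0,0,0,0,0,0,0,0,0,0,0,0,0,0,0,0,0,0,0,0,0,0,0,0,0,0,0,0,0,0,0],
  "fingers": 0
}}

```text
clock: 19.05
eef_pos: [0.3847, -0.257, -0.0131]
tcp_rot: [-0.091, 0.996, -0.0, 0.001]
force: [-0.3, -0.2, 5.3]
gripper_width: 0.0106
finger_force: 50.9
```

Run:
```python
from plan import *
p,k=cur();print(p)
g=p.copy();g[2]=.075
rows(g,k,np.array([.606,-.2775,.075]),down(92.5),10)
```

```text
q [ 0.16  0.41  0.49  2.02 -0.28  0.77  2.56] t 19.05 w 0.010575666331801277 F [-0.3 -0.2  5.3]
[ 0.38468835 -0.25696944 -0.01310544]
[-0.021,-0.006,0,0,0,0.8,-0.022,-0.006,0,0,0,0.8,-0.021,-0.005,0,0,0,0.8,-0.022,-0.005,0,0,0,0.8,-0.022,-0.005,0,0,0,0.8,-0.022,-0.005,0,0,0,0.8,-0.021,-0.004,0,0,0,0.8,-0.022,-0.004,0,0,0,0.8,-0.022,-0.003,0,0,0,0.8,-0.022,-0.004,0,0,0,0.8] end err mm [ 0.1  0.5 -0.3] deg [-0.   0.1 -0.1] per row 0.8 0.022226189498491405
```

Emit:
{"fn": "jog_arm", "kwargs": {
  "series": [0,0,-0.012,0,0,0,0,0,-0.022,0,0,0,0,0,-0.022,0,0,0,0,0,-0.022,0,0,0,0,0,-0.01,0,0,0,-0.014,-0.004,0,0,0,0.8,-0.021,-0.006,0,0,0,0.8,-0.022,-0.006,0,0,0,0.8]
}}

```text
clock: 19.85
eef_pos: [0.4426, -0.2623, 0.0739]
tcp_rot: [-0.069, 0.998, 0.001, -0.001]
force: [0.5, -0.2, -2.0]
gripper_width: 0.0106
finger_force: 50.1
```

Emit:
{"fn": "jog_arm", "kwargs": {
  "series": [-0.022,-0.005,0,0,0,0.8,-0.022,-0.005,0,0,0,0.8,-0.022,-0.005,0,0,0,0.8,-0.022,-0.005,0,0,0,0.8,-0.022,-0.004,0,0,0,0.8,-0.022,-0.004,0,0,0,0.8,-0.022,-0.004,0,0,0,0.8,-0.012,-0.002,0,0,0,0]
}}

```text
clock: 20.65
eef_pos: [0.6125, -0.2799, 0.0727]
tcp_rot: [-0.022, 1.0, 0.001, -0.001]
force: [-0.2, 0.8, -2.6]
gripper_width: 0.0109
finger_force: 50.0
```

Run:
```python
from plan import *
p,k=cur();print(p)
rows(p,k,np.array([.606,-.2775,p[2]]),down(92.5),2)
```

```text
q [ 0.11  0.69  0.5   1.32 -0.33  1.21  2.24] t 20.65 w 0.010936165794457735 F [-0.2  0.8 -2.6]
[ 0.61254231 -0.2799217   0.07272088]
[0.003,0.001,0,0,0,0,0.003,0.002,0,0,0,0] end err mm [-0.4 -0.3 -0. ] deg [ 0.1 -0.1 -0. ] per row 0.1 0.003488065306234329
```

Emit:
{"fn": "jog_arm", "kwargs": {
  "series": [0.003,0.001,0,0,0,0,0.003,0.001,0,0,0,0,0,0,0.02,0,0,0,0,0,0.02,0,0,0,0,0,0.02,0,0,0,0,0,0.008,0,0,0,0,0,0.005,0,0,0,0,0,0,0,0,0]
}}

```text
clock: 21.45
eef_pos: [0.6048, -0.2794, 0.0013]
tcp_rot: [-0.021, 1.0, 0.0, -0.0]
force: [0.8, -0.5, -1.9]
gripper_width: 0.0109
finger_force: 50.0
```

Emit:
{"fn": "jog_arm", "kwargs": {
  "series": [0,0,0.003,0,0,0,0,0,0.002,0,0,0,0,0,0.001,0,0,0,0,0,0.001,0,0,0,0,0,0,0,0,0,0,0,0,0,0,0,0,0,0,0,0,0,0,0,0,0,0,0]
}}

```text
clock: 22.25
eef_pos: [0.6055, -0.2795, -0.0055]
tcp_rot: [-0.021, 1.0, -0.0, 0.0]
force: [-1.0, -0.1, -1.7]
gripper_width: 0.011
finger_force: 50.0
```

Emit:
{"fn": "jog_arm", "kwargs": {
  "series": [0,0,0.001,0,0,0,0,0,0.001,0,0,0,0,0,0.0005,0,0,0,0,0,0.0005,0,0,0,0,0,0,0,0,0,0,0,0,0,0,0,0,0,0,0,0,0,0,0,0,0,0,0]
}}

```text
clock: 23.05
eef_pos: [0.6054, -0.2795, -0.008]
tcp_rot: [-0.021, 1.0, 0.0, 0.0]
force: [-3.3, 1.8, 5.5]
gripper_width: 0.0108
finger_force: 50.9
```

Emit:
{"fn": "jog_arm", "kwargs": {
  "series": [0,0,0,0,0,0,0,0,0,0,0,0,0,0,0,0,0,0,0,0,-0.005,0,0,0,0,0,-0.015,0,0,0,0,0,-0.02,0,0,0,0,0,-0.025,0,0,0,0,0,-0.03,0,0,0],
  "fingers": 0.45
}}

```text
clock: 23.85
eef_pos: [0.6051, -0.2794, 0.0879]
tcp_rot: [-0.021, 1.0, 0.0, -0.0]
force: [1.2, 0.0, 0.6]
gripper_width: 0.0384
finger_force: 0.0
```

```bash
cat >> plan.py <<'E'
def knobpose(ang,h,C=np.array([.6448,.1085,.0925])):   # ang: tool y angle clockwise from up-slope (deg); h: reported TCP height over panel
    from knob import nn,up,rt
    a=np.radians(ang);y=np.cos(a)*up+np.sin(a)*rt;z=-nn
    return C+h*nn,R.from_matrix(np.c_[np.cross(y,z),y,z])
E
python3 - <<'E'
from plan import *
p,k=cur();print(p)
P,K=knobpose(-151,.05);print(P,(k.inv()*K).as_rotvec(degrees=True))
rows(p,k,P,K,16)
E
```

```text
q [ 0.11  0.66  0.51  1.33 -0.32  1.23  2.24] t 23.85 w 0.03840086839400444 F [1.2 0.  0.6]
[ 0.60513525 -0.27941482  0.08788427]
[0.62236213 0.10506339 0.13705033] [ 13.14534741 -25.4105819  -66.00582449]
[-0.002,0.024,-0.003,0.8,-1.6,-4.1,-0.004,0.024,-0.003,0.8,-1.6,-4.1,-0.006,0.023,-0.004,0.8,-1.6,-4.1,-0.007,0.023,-0.004,0.8,-1.6,-4.1,-0.009,0.022,-0.003,0.8,-1.6,-4.1,-0.011,0.021,-0.004,0.8,-1.6,-4.1,-0.012,0.021,-0.004,0.8,-1.6,-4.1,-0.014,0.019,-0.003,0.8,-1.6,-4.1,-0.016,0.019,-0.004,0.8,-1.6,-4.1,-0.016,0.017,-0.003,0.8,-1.6,-4.1,-0.018,0.016,-0.003,0.8,-1.6,-4.1,-0.02,0.014,-0.003,0.8,-1.6,-4.1,-0.02,0.014,-0.002,0.8,-1.6,-4.1,-0.021,0.011,-0.002,0.8,-1.6,-4.1,-0.022,0.01,-0.002,0.8,-1.6,-4.1,-0.023,0.009,-0.001,0.8,-1.6,-4.1] end err mm [ 0.3 -0.3  0.1] deg [ 0.1  0.2 -0.5] per row 4.5 0.024249481079665024
```

Run:
```python
from plan import *
p,k=cur()
P,K=knobpose(29,.06);print(P,(k.inv()*K).as_rotvec(degrees=True))
rows(p,k,P,K,24)
```

```text
q [ 0.11  0.66  0.51  1.33 -0.32  1.23  2.24] t 23.85 w 0.03840086839400444 F [1.2 0.  0.6]
[0.61787455 0.10437607 0.14596039] [-28.26966438 -14.62440179 110.27955799]
[-0.001,0.016,-0.002,-1.2,-0.6,4.6,0,0.016,-0.002,-1.2,-0.6,4.6,0.001,0.016,-0.002,-1.2,-0.6,4.6,0.003,0.016,-0.002,-1.2,-0.6,4.6,0.004,0.016,-0.001,-1.2,-0.6,4.6,0.005,0.015,-0.001,-1.2,-0.6,4.6,0.006,0.015,0,-1.2,-0.6,4.6,0.007,0.014,-0.001,-1.2,-0.6,4.6,0.009,0.014,0,-1.2,-0.6,4.6,0.01,0.013,0,-1.2,-0.6,4.6,0.01,0.012,0,-1.2,-0.6,4.6,0.012,0.011,0.001,-1.2,-0.6,4.6,0.013,0.011,0,-1.2,-0.6,4.6,0.013,0.009,0.001,-1.2,-0.6,4.6,0.014,0.008,0,-1.2,-0.6,4.6,0.014,0.007,0.001,-1.2,-0.6,4.6,0.015,0.006,0,-1.2,-0.6,4.6,0.016,0.004,0.001,-1.2,-0.6,4.6,0.016,0.004,0,-1.2,-0.6,4.6,0.016,0.002,0,-1.2,-0.6,4.6,0.016,0,0,-1.2,-0.6,4.6,0.016,0,0,-1.2,-0.6,4.6,0.016,-0.002,0,-1.2,-0.6,4.6,0.016,-0.004,0,-1.2,-0.6,4.6] end err mm [ 0.2 -0.1  0.6] deg [ 0.1 -0.4 -0.3] per row 4.8 0.0161820463845526
```

Emit:
{"fn": "jog_arm", "kwargs": {
  "series": [-0.001,0.016,-0.012,-1.2,-0.6,4.6,0,0.016,-0.002,-1.2,-0.6,4.6,0.001,0.016,-0.002,-1.2,-0.6,4.6,0.003,0.016,-0.002,-1.2,-0.6,4.6,0.004,0.016,-0.001,-1.2,-0.6,4.6,0.005,0.015,-0.001,-1.2,-0.6,4.6,0.006,0.015,0,-1.2,-0.6,4.6,0.007,0.014,-0.001,-1.2,-0.6,4.6]
}}

```text
clock: 24.65
eef_pos: [0.6104, -0.1518, 0.1177]
tcp_rot: [0.297, 0.95, 0.084, 0.04]
force: [0.7, 0.2, 0.3]
gripper_width: 0.0387
finger_force: 0.0
```

Emit:
{"fn": "jog_arm", "kwargs": {
  "series": [0.009,0.014,0,-1.2,-0.6,4.6,0.01,0.013,0,-1.2,-0.6,4.6,0.01,0.012,0,-1.2,-0.6,4.6,0.012,0.011,0.001,-1.2,-0.6,4.6,0.013,0.011,0,-1.2,-0.6,4.6,0.013,0.009,0.001,-1.2,-0.6,4.6,0.014,0.008,0,-1.2,-0.6,4.6,0.014,0.007,0.001,-1.2,-0.6,4.6]
}}

```text
clock: 25.45
eef_pos: [0.6146, -0.0237, 0.1367]
tcp_rot: [0.58, 0.795, 0.158, 0.075]
force: [-0.0, -0.2, 0.1]
gripper_width: 0.0385
finger_force: 0.0
```

Run:
```python
from plan import *
p,k=cur();print(p)
P,K=knobpose(29,.06);print(P,(k.inv()*K).as_rotvec(degrees=True))
rows(p,k,P,K,8)
```

```text
q [-0.42  0.33  0.71  1.79 -0.59  0.9   0.87] t 25.45 w 0.03849893901488071 F [-0.  -0.2  0.1]
[ 0.61463247 -0.02371603  0.13667081]
[0.61787455 0.10437607 0.14596039] [-9.14019484 -5.20698288 36.3975213 ]
[0.015,0.005,0.002,-1.1,-0.7,4.5,0.016,0.004,0.001,-1.1,-0.7,4.5,0.015,0.003,0.002,-1.1,-0.7,4.5,0.016,0.001,0.001,-1.1,-0.7,4.5,0.016,0,0.001,-1.1,-0.7,4.5,0.016,-0.001,0.001,-1.1,-0.7,4.5,0.016,-0.002,0.001,-1.1,-0.7,4.5,0.016,-0.004,0,-1.1,-0.7,4.5] end err mm [ 0.1 -0.2  0. ] deg [-0.2  0.4  0.4] per row 4.7 0.01605867831905439
```

Emit:
{"fn": "jog_arm", "kwargs": {
  "series": [0.015,0.005,0.002,-1.1,-0.7,4.5,0.016,0.004,0.001,-1.1,-0.7,4.5,0.015,0.003,0.002,-1.1,-0.7,4.5,0.016,0.001,0.001,-1.1,-0.7,4.5,0.016,0,0.001,-1.1,-0.7,4.5,0.016,-0.001,0.001,-1.1,-0.7,4.5,0.016,-0.002,0.001,-1.1,-0.7,4.5,0.016,-0.004,0,-1.1,-0.7,4.5]
}}

```text
clock: 26.25
eef_pos: [0.6172, 0.1048, 0.1455]
tcp_rot: [0.797, 0.559, 0.205, 0.104]
force: [-0.0, 0.2, 0.3]
gripper_width: 0.0386
finger_force: 0.0
```

Emit:
{"fn": "jog_arm", "kwargs": {
  "series": [0,0,0,0,0,0,0,0,0,0,0,0,0,0,0,0,0,0,0,0,0,0,0,0,0,0,0,0,0,0,0,0,0,0,0,0,0,0,0,0,0,0,0,0,0,0,0,0],
  "fingers": 0.4
}}

```text
clock: 27.05
eef_pos: [0.6167, 0.1042, 0.1438]
tcp_rot: [0.796, 0.56, 0.204, 0.104]
force: [0.1, 0.3, 0.4]
gripper_width: 0.0343
finger_force: 0.0
```

Run:
```python
from plan import *
from h import *
p,k=cur();print(p)
P,K=knobpose(29,.06)
rows(p,k,P,K,2)
a,_=optics.capture("side");b,_=optics.capture("top")
cv2.imwrite("pics/m3.png",np.hstack([cv2.resize(a[185:285,175:275,::-1],(400,400),interpolation=2),cv2.resize(b[130:230,290:390,::-1],(400,400),interpolation=2)]))
```

```text
q [-0.99  0.27  0.93  1.95 -0.39  0.6  -0.2 ] t 27.05 w 0.03434814240679355 F [0.1 0.3 0.4]
[0.61673587 0.10417118 0.14379254]
[0,0.001,-0.001,-0.2,0.2,0.3,0.001,0.001,0,-0.2,0.2,0.3] end err mm [-0.4  0.   0.3] deg [0.  0.1 0. ] per row 0.4 0.0012286304947315121
```

View pics/m3.png

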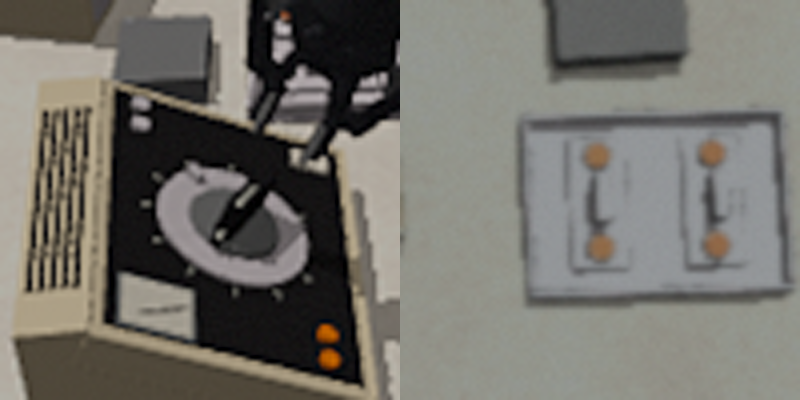

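Emit:
{"fn": "jog_arm", "kwargs": {
  "series": [0.001,0.002,0,-0.4,0.4,0.6,0,0,0.012,0,0,0,0,0,0.015,0,0,0,0,0,0.01,0,0,0,0,0,0.006,0,0,0,0,0,0.003,0,0,0,0,0,0,0,0,0,0,0,0,0,0,0]
}}

```text
clock: 27.95
eef_pos: [0.6396, 0.1076, 0.1043]
tcp_rot: [0.798, 0.556, 0.209, 0.104]
force: [0.4, -0.4, 0.2]
gripper_width: 0.0342
finger_force: 0.0
```

Run:
```python
from plan import *
p,k=cur();print(p)
P,K=knobpose(29,-.013)
rows(p,k,P,K,1);rows(p,k,P,K,6)
```

```text
q [-0.87  0.36  0.82  1.95 -0.54  0.52 -0.08] t 27.95 w 0.0342183034657254 F [ 0.4 -0.4  0.2]
[0.63960511 0.10756552 0.10430135]
[0,-0.001,0.026,0.1,0.1,0] end err mm [ 0.2 -0.3  0.2] deg [-0. -0.  0.] per row 0.1 0.025919226362928795
[0,0,0.004,0,0,0,0,0,0.005,0,0,0,0,0,0.004,0,0,0,0,0,0.004,0,0,0,0,-0.001,0.005,0,0,0,0,0,0.004,0,0,0] end err mm [ 0.2 -0.3  0.2] deg [0.1 0.1 0. ] per row 0.0 0.004319871060488132
```

Emit:
{"fn": "jog_arm", "kwargs": {
  "series": [0,-0.001,0.004,0,0,0,0,0,0.004,0,0,0,0,0,0.004,0,0,0,0,0,0.004,0,0,0,0,0,0.003,0,0,0,0,0,0.003,0,0,0,0,0,0.002,0,0,0,0,0,0,0,0,0]
}}

```text
clock: 28.75
eef_pos: [0.6492, 0.1096, 0.0817]
tcp_rot: [0.798, 0.556, 0.209, 0.104]
force: [-0.3, -0.3, 0.0]
gripper_width: 0.0344
finger_force: 0.0
```

Emit:
{"fn": "jog_arm", "kwargs": {
  "series": [0,0,0,0,0,0,0,0,0,0,0,0,0,0,0,0,0,0,0,0,0,0,0,0,0,0,0,0,0,0,0,0,0,0,0,0,0,0,0,0,0,0,0,0,0,0,0,0],
  "fingers": 0,
  "grip_force": 40
}}

```text
clock: 29.55
eef_pos: [0.6507, 0.109, 0.0831]
tcp_rot: [0.798, 0.555, 0.21, 0.105]
force: [4.8, -1.4, 0.4]
gripper_width: 0.0153
finger_force: 42.6
```

Run:
```python
from plan import *
p,k=cur();print(p)
from knob import nn,up,rt
d=p-np.array([.6448,.1085,.0925]);print('off up,rt,n',d@up,d@rt,d@nn)
P,K=knobpose(29,d@nn);print('angle err',(k.inv()*K).as_rotvec(degrees=True))
```

```text
q [-0.81  0.4   0.76  1.94 -0.6   0.48 -0.03] t 29.55 w 0.015269264392746722 F [ 4.8 -1.4  0.4]
[0.65066111 0.10897279 0.08311556]
off up,rt,n 0.0009654259014402825 0.00042000744766185476 -0.011024309131266655
angle err [0.22242302 0.06479278 0.01794949]
```

Emit:
{"fn": "jog_arm", "kwargs": {
  "series": [0,0,0,0,0,3,0,0,0,0,0,6,0,0,0,0,0,7,0,0,0,0,0,7,0,0,0,0,0,7,0,0,0,0,0,7,0,0,0,0,0,7,0,0,0,0,0,6]
}}

```text
clock: 30.35
eef_pos: [0.651, 0.1087, 0.0833]
tcp_rot: [0.958, 0.164, 0.235, 0.006]
force: [6.3, -3.2, -2.0]
gripper_width: 0.0155
finger_force: 42.4
```

```bash
cat > st.py <<'E'
from plan import *
from knob import nn,up,rt
p,k=cur();d=p-np.array([.6448,.1085,.0925]);print('off up,rt,n mm',d@up*1e3,d@rt*1e3,d@nn*1e3)
y=k.as_matrix()[:,1];print('y angle',np.degrees(np.arctan2(y@rt,y@up)),'tilt err',np.degrees(np.arccos(-k.as_matrix()[:,2]@nn)))
E
python3 st.py
```

```text
q [-0.96  0.48  0.97  1.94 -0.81  0.55 -0.73] t 30.35 w 0.01548875651985773 F [ 6.3 -3.2 -2. ]
off up,rt,n mm 1.2598226961100012 0.7795370906383827 -10.993470826093803
y angle 79.17836250074558 tilt err 0.29256005987521067
```

Emit:
{"fn": "jog_arm", "kwargs": {
  "series": [0,0,0,0,0,6,0,0,0,0,0,7,0,0,0,0,0,7,0,0,0,0,0,7,0,0,0,0,0,7,0,0,0,0,0,7,0,0,0,0,0,7,0,0,0,0,0,6]
}}

```text
clock: 31.15
eef_pos: [0.6509, 0.1081, 0.0832]
tcp_rot: [0.928, -0.289, 0.212, -0.101]
force: [5.9, -3.9, -2.1]
gripper_width: 0.0153
finger_force: 42.4
```

Emit:
{"fn": "jog_arm", "kwargs": {
  "series": [0,0,0,0,0,4,0,0,0,0,0,3,0,0,0,0,0,0,0,0,0,0,0,0,0,0,0,0,0,0,0,0,0,0,0,0,0,0,0,0,0,0,0,0,0,0,0,0]
}}

```text
clock: 31.95
eef_pos: [0.6509, 0.1081, 0.0832]
tcp_rot: [0.909, -0.343, 0.206, -0.113]
force: [6.3, -3.9, -0.3]
gripper_width: 0.0156
finger_force: 42.5
```

```bash
python3 st.py
```

```text
q [-1.08  0.6   1.2   1.95 -1.04  0.68 -1.63] t 31.95 w 0.015556147625761513 F [ 6.3 -3.9 -0.3]
off up,rt,n mm 1.115450064389397 1.3270885702625637 -10.996670491180113
y angle 140.02485909466134 tilt err 0.3235477046316197
```

Emit:
{"fn": "jog_arm", "kwargs": {
  "series": [0,0,0,0,0,0,0,0,0,0,0,0,0,0,0,0,0,0,0,0,0,0,0,0,0,0,-0.005,0,0,0,0,0,-0.015,0,0,0,0,0,-0.02,0,0,0,0,0,-0.025,0,0,0],
  "fingers": 0.4
}}

```text
clock: 32.75
eef_pos: [0.619, 0.105, 0.1396]
tcp_rot: [0.91, -0.343, 0.203, -0.113]
force: [-0.7, 0.3, -0.1]
gripper_width: 0.0342
finger_force: 0.0
```

```bash
python3 st.py
python3 - <<'E'
from plan import *
p,k=cur();print(p)
rows(p,k,p+[-.05,-.2,.06],k,8)
E
```

```text
q [-1.21  0.42  1.28  1.96 -0.74  0.69 -1.85] t 32.75 w 0.034203659551198355 F [-0.7  0.3 -0.1]
off up,rt,n mm -1.7671904518012544 -0.42667942460332875 53.816701122763874
y angle 139.9260604786878 tilt err 0.211095656601032
q [-1.21  0.42  1.28  1.96 -0.74  0.69 -1.85] t 32.75 w 0.034203659551198355 F [-0.7  0.3 -0.1]
[0.61902833 0.10498444 0.13964874]
[0.015,0.02,-0.011,0,0,0,0.014,0.019,-0.011,0,0,0,0.015,0.02,-0.011,0,0,0,0.015,0.019,-0.011,0,0,0,0.014,0.02,-0.012,0,0,0,0.015,0.019,-0.011,0,0,0,0.015,0.02,-0.011,0,0,0,0.014,0.019,-0.011,0,0,0] end err mm [ 0.1 -0.4  0. ] deg [0. 0. 0.] per row 0.0 0.026838638191979864
```

Emit:
{"fn": "jog_arm", "kwargs": {
  "series": [0,0,-0.01,0,0,-5,0.005,0.005,-0.011,0,0,-5,0.012,0.022,-0.011,0,0,-5,0.01,0.022,-0.011,0,0,-5,0.008,0.023,-0.012,0,0,-5,0.006,0.024,-0.011,0,0,-5,0.004,0.024,-0.011,0,0,-5,0.002,0.024,-0.011,0,0,-5]
}}

```text
clock: 33.55
eef_pos: [0.5786, -0.0551, 0.2066]
tcp_rot: [0.972, -0.009, 0.231, -0.037]
force: [0.3, -0.4, -0.1]
gripper_width: 0.0342
finger_force: 0.0
```

```bash
python3 st.py
cat > meas.py <<'E'
from knob import *
C=np.array([.6448,.1085,.0925])
F=frames(6);tiles=[]
for n in F:
    p,D=F[n]
    Q=cloud(n,D).reshape(-1,3)-C;off=.003 if n=="top" else 0
    h=Q@nn-off*nn[2];a=Q@rt;b=Q@up;rad=np.hypot(a,b)
    m=(rad>.045)&(rad<.062)&(h>.009)&(h<.016);A=np.degrees(np.arctan2(a[m],b[m]))
    print(n,'high at rim',m.sum(),A.round(0)[:30],'tab mean',A[(A>35)&(A<70)].mean(),'xy',np.c_[a,b][m][(A>35)&(A<70)].mean(0).round(4))
    m=(rad<.036)&(h>.038)&(h<.05);q=np.c_[a,b][m]
    if m.sum()>10: v=np.linalg.svd(q-q.mean(0))[2][0];print(n,'bar',m.sum(),q.mean(0).round(4),'ang',np.degrees(np.arctan2(v[0],v[1]))%180)
    for hh in(.013,.044):
        tiles.append(cv2.resize(np.clip(rectify(n,p,hh,C)*1.6,0,255),(290,290)))
cv2.imwrite("pics/rect2.png",np.vstack([np.hstack(tiles[:2]),np.hstack(tiles[2:])])[...,::-1].astype(np.uint8))
np.savez("H.npz",**{n+k:F[n][i] for n in F for i,k in((0,'p'),(1,'d'))})
E
python3 meas.py
```

```text
q [-1.03  0.07  1.27  1.95 -0.35  0.75 -1.16] t 33.55 w 0.034180694726496 F [ 0.3 -0.4 -0.1]
off up,rt,n mm -28.55279597223838 151.70085313251752 142.62382351073222
y angle 99.79981225306068 tilt err 0.0393270353066398
top high at rim 14 [49. 51. 48. 50. 53. 54. 48. 50. 52. 54. 50. 53. 55. 55.] tab mean 51.499269774761764 xy [0.0413 0.0329]
top bar 135 [-0.0003  0.0017] ang 50.03334105290838
side high at rim 10 [57. 48. 49. 52. 56. 49. 51. 58. 48. 50.] tab mean 51.74650537606097 xy [0.0429 0.0338]
side bar 93 [-0.0024  0.0025] ang 49.933106550419666
```

View pics/rect2.png

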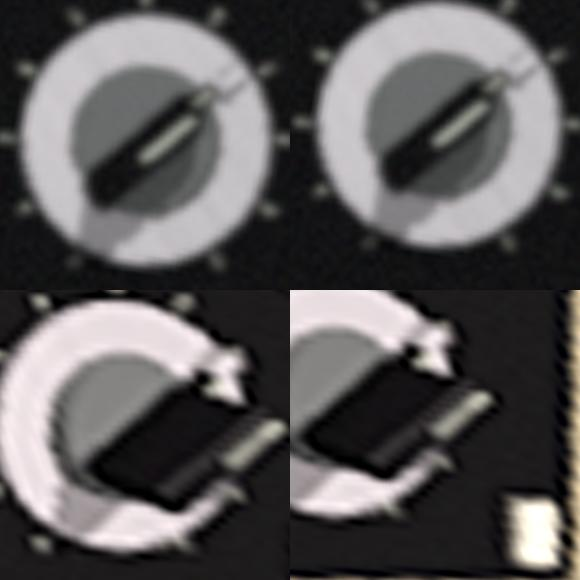

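Run:
```python
from knob import *
C=np.array([.6448,.1085,.0925])
th=np.arange(36,69,1.5)
print('th',th)
def prof(n,p,h,r0,r1):
    out=[]
    for r in np.arange(r0,r1,.002):
        a=np.radians(th);W=C+h*nn+r*(np.sin(a)[:,None]*rt+np.cos(a)[:,None]*up)
        uv=proj(n,W).astype(np.float32);out.append(cv2.remap(p.astype(np.float32).mean(2),uv[:,:1],uv[:,1:],cv2.INTER_CUBIC)[:,0])
    return np.array(out)
for f in("F","H"):
    z=np.load(f+".npz")
    for n in("top","side"):
        print(f,n);print(prof(n,z[n+'p'],.012,.045,.063).round().astype(int))
print('nose H top');th=np.arange(32,68,1.5);print(th);print(prof("top",np.load("H.npz")['topp'],.017,.031,.046).round().astype(int))
# 3D: tab vs nose from depth, nose pts radius .034-.043 h .012-.02
z=np.load("H.npz");z0=np.load("F.npz")
for n in("top","side"):
  for f in (z0,z):
    Q=cloud(n,f[n+'d']).reshape(-1,3)-C;h=Q@nn-(.0027 if n=="top" else 0);a=Q@rt;b=Q@up;rad=np.hypot(a,b)
    m=(rad>.034)&(rad<.044)&(h>.013)&(h<.021);print(n,'nose',m.sum(),np.degrees(np.arctan2(a[m],b[m])).round(0),np.c_[a,b][m].mean(0).round(4))
    m=(rad<.037)&(h<.014)&(h>.006);q=np.c_[a,b][m];print('  skirt',m.sum(),q.mean(0).round(4),(q.min(0)+q.max(0))/2)
```

```text
th [36.  37.5 39.  40.5 42.  43.5 45.  46.5 48.  49.5 51.  52.5 54.  55.5
 57.  58.5 60.  61.5 63.  64.5 66.  67.5]
F top
[[115 115 115 115 115 114 114 113 111 108 104 100  96  91  86  82  81  83
   90  99 106 111]
 [115 114 114 114 113 113 112 110 109 108 107 105 102  96  88  82  83  88
   93  99 106 110]
 [114 114 114 113 112 111 108 106 106 106 109 109 106 100  92  85  86  93
  102 106 109 111]
 [115 115 114 114 113 110 107 103 103 106 109 112 111 103  93  88  89  97
  104 110 113 114]
 [116 116 116 115 114 112 108 105 104 106 111 114 112 105  95  89  91 100
  108 112 113 114]
 [116 116 116 116 115 113 110 107 106 107 112 115 113 105  95  90  95 104
  110 113 114 115]
 [115 115 114 114 114 112 109 106 104 106 112 113 111 104  95  95  99 105
  110 112 110 110]
 [108 107 109 106 106 105 102  98  97 100 100 105 101  96  93  91  96 100
  101  99  98  97]
 [ 91  91  89  87  88  85  82  79  77  77  81  79  79  75  72  74  77  80
   80  77  72  73]]
F side
[[127 121 112 104 100  99  99  95  90  87  91 102 115 128 138 144 148 151
  152 150 148 146]
 [127 121 115 110 107 108 113 120 124 12
[... 3131 characters left out ...]
6]
 [122 122 121 120 119 118 113 104  93  84  78  74  72  72  72  73  75  80
   86  95 105 113 118 120]
 [124 123 124 124 123 121 117 112 107 103  96  92  88  85  83  82  81  83
   86  91  99 108 115 120]]
top nose 10 [-56. -55. -59. -58. -57. -64. -63. -62. -60. -66.] [-0.0336  0.0195]
  skirt 313 [0.0014 0.0052] [7.33967026e-06 1.21590112e-03]
top nose 9 [46. 46. 48. 51. 44. 47. 51. 53. 54.] [0.0289 0.0251]
  skirt 329 [-0.0008  0.0038] [-0.0003995   0.00149301]
side nose 6 [-55. -59. -59. -62. -65. -64.] [-0.0342  0.0194]
  skirt 198 [-0.0059  0.0027] [-0.00212377  0.00131055]
side nose 7 [46. 47. 56. 43. 46. 49. 45.] [0.0297 0.0271]
  skirt 159 [-0.0134  0.0107] [-0.00499891  0.00116248]
```

Run:
```python
from plan import *
p,k=cur()
P,K=knobpose(140,.055);rows(p,k,P,K,8)
```

```text
q [-1.04  0.08  1.27  1.95 -0.35  0.75 -1.17] t 34.15 w 0.03406927261364221 F [-0.3 -0.8  0.7]
[0,-0.019,0.011,0,0,5,-0.001,-0.019,0.011,0,0,5,-0.003,-0.019,0.01,0,0,5,-0.005,-0.018,0.011,0,0,5,-0.006,-0.018,0.011,0,0,5,-0.008,-0.018,0.011,0,0,5,-0.009,-0.016,0.011,0,0,5,-0.011,-0.016,0.01,0,0,5] end err mm [-0.   0.1 -0.3] deg [ 0.1 -0.   0.1] per row 5.0 0.021901854984628034
```

Emit:
{"fn": "jog_arm", "kwargs": {
  "series": [0,-0.019,0.011,0,0,5,-0.001,-0.019,0.011,0,0,5,-0.003,-0.019,0.01,0,0,5,-0.005,-0.018,0.011,0,0,5,-0.006,-0.018,0.011,0,0,5,-0.008,-0.018,0.011,0,0,5,-0.009,-0.016,0.011,0,0,5,-0.011,-0.016,0.01,0,0,5]
}}

```text
clock: 34.95
eef_pos: [0.6205, 0.105, 0.1416]
tcp_rot: [0.91, -0.344, 0.204, -0.114]
force: [0.6, -0.0, 0.4]
gripper_width: 0.0343
finger_force: 0.0
```

Emit:
{"fn": "jog_arm", "kwargs": {
  "series": [0,0,0,0,0,0,0,0,0,0,0,0,0,0,0,0,0,0,0,0,0,0,0,0,0,0,0,0,0,0,0,0,0,0,0,0,0,0,0,0,0,0,0,0,0,0,0,0]
}}

```text
clock: 35.75
eef_pos: [0.6204, 0.1038, 0.1424]
tcp_rot: [0.91, -0.343, 0.204, -0.114]
force: [0.8, -0.3, 0.1]
gripper_width: 0.0341
finger_force: 0.0
```

```bash
python3 st.py
python3 - <<'E'
from plan import *
p,k=cur()
P,K=knobpose(140,-.011);rows(p,k,P,K,1)
E
```

```text
q [-1.19  0.39  1.24  1.95 -0.7   0.67 -1.88] t 35.75 w 0.03410003010525572 F [ 0.8 -0.3  0.1]
off up,rt,n mm 0.5392821644257285 1.000646631636906 55.688837165819066
y angle 139.94875141008617 tilt err 0.08471616030418143
q [-1.19  0.39  1.24  1.95 -0.7   0.67 -1.88] t 35.75 w 0.03410003010525572 F [ 0.8 -0.3  0.1]
[-0.001,0,0.067,0,-0.1,0.1] end err mm [-0.1  0.3  0.3] deg [ 0.  0. -0.] per row 0.1 0.06669852413257285
```

Emit:
{"fn": "jog_arm", "kwargs": {
  "series": [0,0,0.012,0,0,0,0,0,0.014,0,0,0,0,0,0.012,0,0,0,0,0,0.01,0,0,0,0,0,0.008,0,0,0,0,0,0.006,0,0,0,0,0,0.004,0,0,0,0,0,0,0,0,0]
}}

```text
clock: 36.55
eef_pos: [0.65, 0.1082, 0.0831]
tcp_rot: [0.91, -0.343, 0.204, -0.113]
force: [-0.2, 0.0, 0.4]
gripper_width: 0.0345
finger_force: 0.0
```

Emit:
{"fn": "jog_arm", "kwargs": {
  "series": [0,0,0,0,0,0,0,0,0,0,0,0,0,0,0,0,0,0,0,0,0,0,0,0,0,0,0,0,0,0,0,0,0,0,0,0,0,0,0,0,0,0,0,0,0,0,0,0],
  "fingers": 0
}}

```text
clock: 37.35
eef_pos: [0.6503, 0.1082, 0.084]
tcp_rot: [0.91, -0.343, 0.204, -0.114]
force: [-3.6, 0.1, 5.2]
gripper_width: 0.0153
finger_force: 42.0
```

```bash
python3 st.py
```

```text
q [-0.99  0.5   1.04  1.94 -0.87  0.59 -1.75] t 37.35 w 0.01534351886908207 F [-3.6  0.1  5.2]
off up,rt,n mm 0.9128717941608703 1.1158002825385134 -10.056544054925661
y angle 139.96289003953493 tilt err 0.08377639745953219
```

Emit:
{"fn": "jog_arm", "kwargs": {
  "series": [0,0,0,0,0,0.8,0,0,0,0,0,0.8,0,0,0,0,0,0,0,0,0,0,0,0,0,0,0,0,0,0,0,0,0,0,0,0,0,0,0,0,0,0,0,0,0,0,0,0]
}}

```text
clock: 38.15
eef_pos: [0.6503, 0.1082, 0.0839]
tcp_rot: [0.905, -0.355, 0.203, -0.117]
force: [-3.5, 0.1, 6.6]
gripper_width: 0.015
finger_force: 42.1
```

Emit:
{"fn": "jog_arm", "kwargs": {
  "series": [0,0,0,0,0,0,0,0,0,0,0,0,0,0,0,0,0,0,0,0,0,0,0,0,0,0,-0.005,0,0,0,0,0,-0.015,0,0,0,0,0,-0.02,0,0,0,0,0,-0.02,0,0,0],
  "fingers": 0.4
}}

```text
clock: 38.95
eef_pos: [0.6226, 0.1037, 0.1374]
tcp_rot: [0.905, -0.356, 0.202, -0.116]
force: [0.6, 1.1, 0.4]
gripper_width: 0.0341
finger_force: 0.0
```

Emit:
{"fn": "jog_arm", "kwargs": {
  "series": [0,0,-0.01,0,0,-5,0.005,0.005,-0.011,0,0,-5,0.012,0.022,-0.011,0,0,-5,0.01,0.022,-0.011,0,0,-5,0.008,0.023,-0.012,0,0,-5,0.006,0.024,-0.011,0,0,-5,0.004,0.024,-0.011,0,0,-5,0.002,0.024,-0.011,0,0,-5]
}}

```text
clock: 39.75
eef_pos: [0.578, -0.0561, 0.2018]
tcp_rot: [0.972, -0.023, 0.23, -0.04]
force: [0.8, 0.1, -0.0]
gripper_width: 0.0339
finger_force: 0.0
```

```bash
python3 st.py; python3 meas.py
python3 - <<'E'
from h import *
b=np.load("H.npz")['topp'];cv2.imwrite("pics/end.png",cv2.resize(np.clip(b[110:275,180:400,::-1]*1.5,0,255).astype(np.uint8),(800,600),interpolation=cv2.INTER_CUBIC))
E
```

```text
q [-0.99  0.08  1.23  1.96 -0.36  0.74 -1.18] t 39.75 w 0.03388640388061078 F [ 0.8  0.1 -0. ]
off up,rt,n mm -31.45590333065572 152.5466804297705 138.65553692859442
y angle 101.39712480710996 tilt err 0.0677407381500113
top high at rim 14 [48. 51. 48. 50. 52. 54. 47. 50. 52. 54. 50. 53. 55. 55.] tab mean 51.50911006106141 xy [0.0413 0.0329]
top bar 139 [-0.0002  0.0017] ang 51.192657142077934
side high at rim 10 [54. 48. 52. 56. 48. 48. 52. 56. 47. 48.] tab mean 51.04407090158555 xy [0.0418 0.0337]
side bar 96 [-0.0029  0.0023] ang 50.408236987681505
```

View pics/end.png

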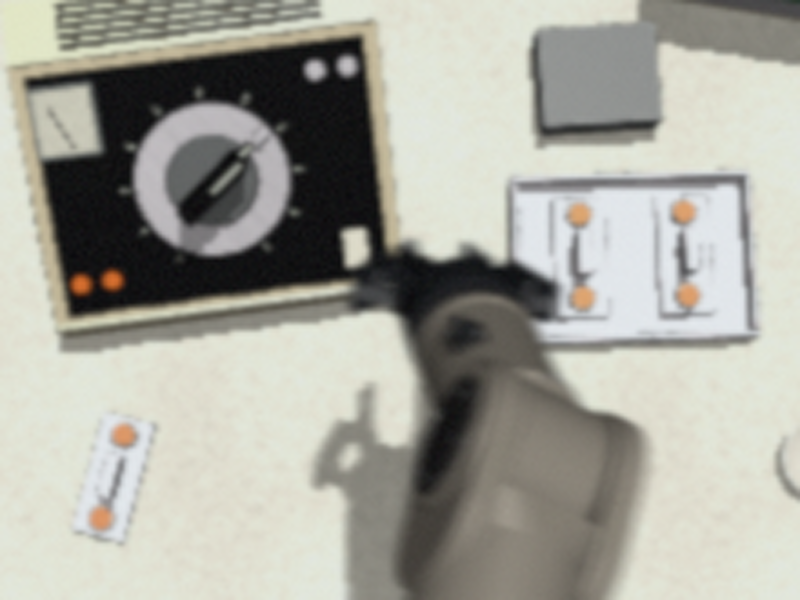

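The nose at about (258,140) points at the tab. Both carriers lie flat in the tray at (580,255) and (685,255), and the third at (115,480) has not moved. The arm touches nothing, so I'm handing in.

```bash
python3 -c "
from bench import ctrl
print(ctrl.finish_job())"
```

```text
the job is handed in; nothing more can be done
None
```

Job handed in at about 40 s: carriers B and C lie flat in the tray, the third was left where it lay, and the knob nose (about 51°) points at the index tab (about 51°) to within about 1° by camera measurement.

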